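# Reseat the catch tray on the weighing carrier of a coffee grinder

### The job

The washed catch tray of the coffee grinder stands on the chopping board. Take it by its sloping tab, bring it in under the spout and set it gently on the round weighing carrier, tab to the front, so that its three ball feet settle fully into the cone, the groove and the flat seat and it sits level, then let go. The carrier swivels loosely on its post, so feel for the seats; leave the salt shaker, the honey jar and the coffee tin where they stand.

Things in the scene. Friction and masses are not known exactly. Their poses are not given: they have to be found in the camera images.
- tray_mid (a point): Point on the axis of the loose catch tray, 20 mm above the undersides of its three ball feet. Axes: x from the tab to the back, y left, z up. A round steel dish of about 280 g, 138 mm across, rim 39 mm above the feet's undersides. It starts level on the board, tab roughly towards the robot. The other tray points have the same axes.
- tray_tab (a point): Grip point in the tray's flat front tab (46 mm wide along y, 9 mm thick, 64 mm long), 88 mm ahead of the tray's axis, 64 mm above the feet's undersides. The tab slopes up and outwards from the rim, leaning 35 degrees from vertical; its end is 26 mm up the slope from here. Pinch it across the 9 mm, gripper leaning back 35 degrees in line with it, so that the fingers lie flat on it.
- foot_rear (a point): Centre of the tray's rear ball foot (radius 9 mm), 50 mm behind the tray's axis; it belongs in the cone.
- foot_left (a point): Centre of the front left ball foot (radius 9 mm), 35 mm ahead and 38 mm left of the tray's axis; it belongs in the groove.
- foot_right (a point): Centre of the front right ball foot (radius 9 mm), 35 mm ahead and 38 mm right of the tray's axis; it belongs on the flat seat.
- post_top (a point): Swivel axis of the grinder's round aluminium weighing carrier (132 mm across), at its upper face, 48 mm above the worktop. Axes are the fixed grinder's: x to its column, y left, z up. The carrier swivels freely up to 0.42 rad either way from square and stays where it is left; its turn is NOT reported. A foot that misses its seat rides on the upper face; home, ball centres are 5.2 mm above this point.
- grinder: Upright coffee grinder, fixed; origin on the worktop below the swivel axis, axes as for post_top. Seats in the carrier when square, from that axis: cone (90 degrees, 15 mm mouth) 50 mm behind; 90 degree vee groove (15 mm wide, 24 mm long, aimed at the cone) 35 mm ahead, 38 mm left; flat seat, 3.8 mm lower than the upper face, 35 mm ahead, 38 mm right. Column front face 86 mm behind the axis.
- carrier_sink (a joint): Spring travel of the weighing carrier in m: 0 up, grows downwards. It begins to sink at about 1.6 N and gives 1 mm for each further 4 N, to a stop at 5 mm.
- head_front (a point): Foremost point of the underside of the grinder's head, 225 mm above the worktop and 80 mm ahead of the swivel axis. The head, 112 mm wide with a round nose (radius 56 mm), overhangs the carrier from here back to the column; a spout 44 mm wide hangs 46 mm below it on the swivel axis. An upright gripper on the tab would run into the head.
- chopping_board: Wooden board, 340 mm (its y axis) by 240 mm by 22 mm thick, fixed; origin at the middle of its underside.
- salt_shaker_mid (a point): Centre of a glass salt shaker, 44 mm across, 90 mm tall, standing between board and grinder; leave it alone.
- honey_jar_mid (a point): Centre of a honey jar, 65 mm across, 100 mm tall, to the right of the work; leave it alone.
- coffee_tin_mid (a point): Centre of a coffee tin, 104 mm across, 144 mm tall, to the left of the work; leave it alone.
Mind the look-alikes: they are no part of the job. Leave any orange look-alike of the part that bears tray_mid alone.

How it is judged:
By the outcome, as a careful person would: the job done as asked, in the order asked, and still so for the second after the job is handed in, with the robot touching nothing.
It also fails if it takes over 64 s, if anything falls off the work surface, if the arm or the gripper's body presses on something with over 40 N, if the wrist force passes 120 N, or if a joint passes its speed limit or range.

### The arm

A 7-joint arm with a two-finger parallel gripper is mounted at the origin on a cart in front of the work surface, level with it; the furniture and walls round the work are solid. World frame = base frame: x ahead of the robot, y to its left, z up, the work surface at z = 0. Lengths are in m, angles in rad, forces in N, time in s.
With the tool pointing down it reaches from about 0.425 to 0.925 m from the base axis. Payload 6.8 kg.
Tool frame: the origin (TCP) lies at the very end of the fingers, on their centre line; the grasp point (between the pads) lies 19 mm behind it (r.tcp_to_grasp is the distance from the TCP to the grasp point, in m); z points along the fingers, y is the line along which they close (so a half turn about z gives the same grasp; the last joint's range is limited). The gripper opens to 85 mm and grips with 20 to 120 N. Pads are 22 mm wide; open, the fingers measure 114 mm over their backs; the gripper's body (76 mm by 85 mm) begins 54 mm behind the grasp point. The pads swing forward as they close: fully open they stand 13 mm farther back than shut.
Start: joints at [1.154, 0.477, 0.022, 1.555, -0.011, 1.109, -0.083], TCP at [0.205, -0.643, 0.201] pointing down, gripper open.
Joint ranges: [-2.96, 2.96], [-0.34, 2.1], [-1.41, 1.46], [0.24, 2.44], [-1.37, 4.51], [0.17, 1.92], [-2.96, 2.96]. Speed limits (rad/s): [2.39, 2.39, 3.14, 3.14, 3.14, 3.14, 3.14].

### API

Orientations are given as a rotation vector (axis times angle).
In Python, from bench import r gives the robot as it stands.
- The arm moves only by the tool step_arm, never from a script. Its argument "moves" is a list of rows, each a list of 7 numbers: the shift along the tool's x, y, z in mm, then the turn, a rotation vector about the tool's x, y, z in rad, then the finger opening in mm, from 0 to 85.4. A call has 1 to 8 rows; each row is the pose to reach, as a shift and turn from the pose commanded when the call began, along the tool's axes at that moment; what a row does not reach only later rows make up. A row lasts 1/10 s, in which the tool goes at most 50 mm and 8.59 degrees, less where a joint would pass 70% of its speed; a pose out of reach is approached as far as the arm can. A call with a gripper value outside its range is refused whole. The fingers move at their own pace and stop on an object; "grip_force" is the grip in N (left out, the last holds). Time passes only in rows, so rows that repeat a pose let the fingers close. It gives the time, the measured TCP pose, the force, the opening and the grip force at its end, in the units of the state.
- r.get_obs(): the state, without advancing time (a new reading comes with each control period).
- r.grab_frame(name): name is "scene" or "side" or "wrist"; returns a dict with "image" (400x640x3 uint8, red, green, blue), "depth" (400x640 float32, m along the optical axis (not along the pixel's ray), 0 where there is no reading), "mtx" (3x3 intrinsics, pixels), "k1" (the pictures are not rectified: a ray, as slopes to the right and down, at radius r is drawn at 1 + k1 r^2 times it, then the intrinsics apply), "rvec" (rotation vector, rad) and "tvec" (3), from world to camera coordinates, as OpenCV has them. Camera axes: x right, y down, z forward; pixel columns grow to the right and rows downward; lengths in m; the calibration is good to about 2 mm. A picture is of the moment at which its call begins.
- r.hand_in(): hands the job in; it is judged then, once.
The state is a dict: "clock": time; "joints": joint angles; "qvel": joint speeds; "tau": joint torques, N m; "tcp_pos": TCP position; "orientation": TCP orientation; "contact_force": force on the tool from outside, world axes, zero at the start; "moment": the same for the moment, N m; "grip_width": finger opening in m; "gripper_force": force on a finger pad.
Only numpy, scipy, OpenCV 4.12 (cv2) and the standard library are available. Lean on these libraries where they do the work, as an engineer would, in place of code of your own. Each camera call takes 0.05 s, during which the arm holds its last target. There are 200 camera calls.

## Working session

There is one attempt and no reset: what is moved stays moved. The work goes in short steps, Python scripts to look and compute and a tool call to move; the robot and the scene stay as the last step left them, time stands still between calls to the robot, and variables do not carry over. Pictures are saved under pics/ and viewed, at most 10 in all, crops included, and the job is handed in when it is done.

Besides the shell and the picture viewer there is one more tool, called after ">>>" in YAML: its name, and indented under it one key for each argument. step_arm: Moves the arm, as the interface text tells. Its arguments: {"type":"object","properties":{"moves":{"type":"array","items":{"type":"array","items":{"type":"number"}}},"grip_force":{"type":"number"}},"required":["moves"]}

```bash
ls; mkdir -p pics; cat > h.py <<'E'
import numpy as np, cv2, pickle
from scipy.spatial.transform import Rotation as R
from bench import r
def grab(n):
    f=r.grab_frame(n); pickle.dump(f,open(f'{n}.pkl','wb')); return f
def load(n): return pickle.load(open(f'{n}.pkl','rb'))
def slopes(f,uv):
    uv=np.atleast_2d(np.asarray(uv,float)); K=f['mtx']
    d=np.array([f['k1'],0,0,0,0],float)
    return cv2.undistortPoints(uv[:,None,:],np.asarray(K,float),d)[:,0]
def cam(f):
    Rm=cv2.Rodrigues(np.asarray(f['rvec'],float))[0]; return Rm,-Rm.T@np.asarray(f['tvec'],float).ravel()
def onplane(f,uv,z):
    Rm,c=cam(f); s=slopes(f,uv); d=np.c_[s,np.ones(len(s))]@Rm
    return c+d*((z-c[2])/d[:,2])[:,None]
def cloud(f):
    Rm,c=cam(f); h,w=f['depth'].shape; v,u=np.mgrid[:h,:w]
    s=slopes(f,np.c_[u.ravel(),v.ravel()]); z=f['depth'].ravel()[:,None]
    P=(np.c_[s,np.ones(len(s))]*z)@Rm+c; P[z[:,0]==0]=np.nan
    return P.reshape(h,w,3)
def proj(f,P):
    return cv2.projectPoints(np.asarray(P,float).reshape(-1,1,3),np.asarray(f['rvec'],float),np.asarray(f['tvec'],float),np.asarray(f['mtx'],float),np.array([f['k1'],0,0,0,0],float))[0][:,0]
def save(f,n,crop=None,sc=1):
    im=f['image'][:,:,::-1]
    if crop: im=im[crop[1]:crop[3],crop[0]:crop[2]]
    cv2.imwrite(f'pics/{n}.png',cv2.resize(im,None,fx=sc,fy=sc,interpolation=cv2.INTER_CUBIC))
E
python3 - <<'E'
from h import *
ims=[]
for n in ['scene','side']:
    f=grab(n); save(f,n+'1'); print(n,cam(f)[1],f['mtx'][0],f['k1'])
print(r.get_obs())
E
```

```text
pics
scene [-0.28964142  0.87662647  0.93114181] [425.90087405   0.         319.08540686] -0.005607712716088867
side [0.19713401 0.48722467 1.27104835] [412.01162124   0.         320.51834924] -0.07436152452835772
{'clock': 0.1, 'joints': array([ 1.15392453,  0.47772473,  0.02235837,  1.55634489, -0.01148543,
        1.10927755, -0.08308879]), 'qvel': array([-0.00051598, -0.00062173, -0.001114  , -0.00406338,  0.0013724 ,
        0.00055918,  0.00012634]), 'tau': array([ 3.21116757e-03, -5.97759247e+01,  1.61315806e+00, -2.81954795e+01,
        1.28181066e-02,  4.99932023e-03,  5.99483155e-05]), 'tcp_pos': array([ 0.20492407, -0.64254142,  0.20052163]), 'orientation': array([-3.10266034e+00, -4.82887256e-01,  6.05789087e-04]), 'contact_force': array([0.28195843, 0.17080087, 0.96271817]), 'moment': array([-0.02854168, -0.04961476,  0.05226917]), 'gripper_force': 0.0, 'grip_width': 0.08510782635070804}
```

View pics/scene1.png

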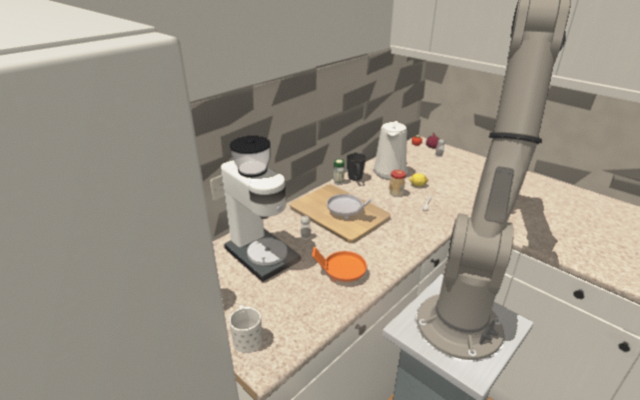

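View pics/side1.png

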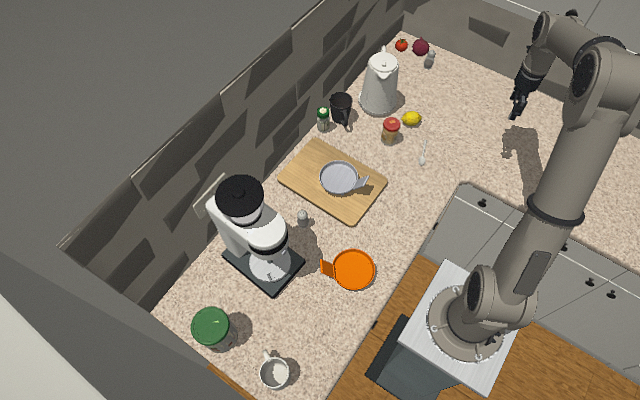

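The candidates for the tray are the steel dish on the board (side 340,178; scene 346,207), the orange look-alike on the worktop (side 353,270) and the round carrier under the grinder (side 270,262). I choose the steel dish on the board, with its tab at about (362,183). The salt shaker is at side (303,217), the honey jar at (391,130) and the coffee tin, with its green lid, at (211,328).

```bash
python3 - <<'E'
from h import *
for n,pts in [('side',dict(tray=(340,178),tab=(363,182),orange=(353,270),otab=(327,268),carrier=(270,264),head=(268,235),hop=(240,192),shaker=(303,217),jar=(391,130),tin=(211,325),b1=(278,178),b2=(315,138),b3=(387,183),b4=(352,223),base=(263,290),cup=(340,105))),('scene',dict(tray=(346,207),tab=(365,203),carrier=(267,251),head=(272,203),shaker=(305,226)))]:
    f=load(n); P=cloud(f)
    for k,(u,v) in pts.items(): print(n,k,P[v,u].round(3))
f=load('side'); save(f,'crop1',(210,120,400,300),3.2)
E
```

```text
side tray [ 0.596 -0.2    0.042]
side tab [ 0.502 -0.193  0.109]
side orange [0.378 0.056 0.019]
side otab [0.441 0.112 0.066]
side carrier [0.599 0.198 0.052]
side head [0.561 0.204 0.326]
side hop [0.646 0.184 0.43 ]
side shaker [0.599 0.016 0.084]
side jar [ 0.538 -0.448  0.098]
side tin [0.593 0.451 0.144]
side b1 [ 0.787 -0.085  0.023]
side b2 [ 0.781 -0.31   0.022]
side b3 [ 0.455 -0.299  0.005]
side b4 [ 0.47  -0.084  0.021]
side base [0.573 0.272 0.025]
side cup [ 0.784 -0.489  0.042]
scene tray [ 0.591 -0.197  0.042]
scene tab [ 0.492 -0.185  0.108]
scene carrier [0.601 0.193 0.045]
scene head [0.531 0.214 0.272]
scene shaker [0.593 0.023 0.063]
```

View pics/crop1.png

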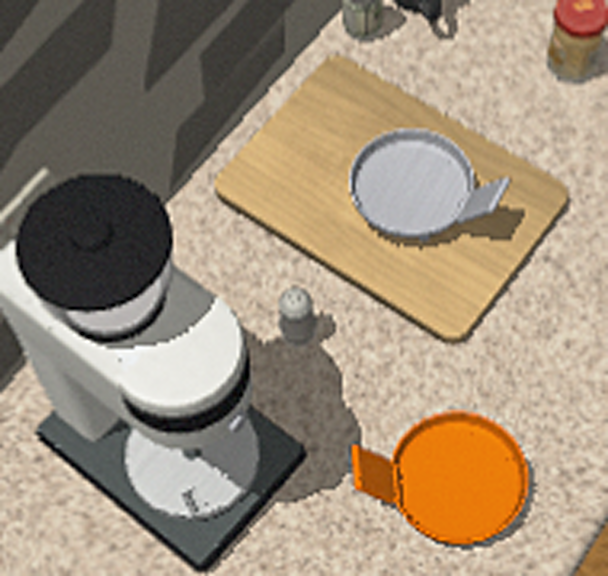

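The crop shows the steel dish at (412,185), with its tab to the lower right at (487,200) pointing towards the robot. The orange one at (460,478) is the look-alike. The carrier is at (190,465), with a groove or flat mark at about (190,500).

```bash
python3 - <<'E'
from h import *
from scipy.optimize import least_squares
def circ(p):
    return least_squares(lambda q:np.hypot(p[:,0]-q[0],p[:,1]-q[1])-q[2],[*p.mean(0)[:2],.068],loss='soft_l1',f_scale=.003).x
for n in ['side','scene']:
    f=load(n); P=cloud(f)
    X,Y,Z=P[...,0],P[...,1],P[...,2]
    m=(abs(X-.59)<.16)&(abs(Y+.2)<.12)
    rim=P[m&(Z>.053)&(Z<.066)]; tab=P[m&(Z>.07)]
    q=circ(rim); print(n,'rim',len(rim),q.round(4))
    c=tab.mean(0); print(' tab',len(tab),c.round(4),'z',tab[:,2].min(),tab[:,2].max(),'yaw',np.arctan2(q[1]-c[1],q[0]-c[0]).round(3))
    _,_,V=np.linalg.svd(tab-c); print(' normal',V[2].round(3),'long',V[0].round(3))
    # carrier
    m=(abs(X-.6)<.13)&(abs(Y-.2)<.13)
    ca=P[m&(Z>.041)&(Z<.056)]; print(' carrier',len(ca),ca.min(0).round(3),ca.max(0).round(3))
    pl=P[m&(Z>.012)&(Z<.036)]; print(' plate z',np.median(pl[:,2]),pl.min(0).round(3),pl.max(0).round(3), cv2.minAreaRect((pl[:,:2]*1000).astype(np.float32)))
    hd=P[(abs(X-.6)<.2)&(abs(Y-.2)<.13)&(Z>.2)&(Z<.36)]; print(' head',len(hd),hd.min(0).round(3),hd.max(0).round(3))
E
```

```text
side rim 205 [ 0.6002 -0.1932  0.0663]
 tab 103 [ 0.5116 -0.2004  0.0944] z 0.07062396479961319 0.11506375332012042 yaw 0.082
 normal [0.765 0.131 0.63 ] long [ 0.565  0.334 -0.755]
 carrier 858 [0.542 0.128 0.041] [0.73  0.256 0.056]
 plate z 0.031181791252846036 [0.52  0.108 0.013] [0.729 0.278 0.036] ((624.6229248046875, 188.39613342285156), (166.47044372558594, 199.71661376953125), 85.0906982421875)
 head 2512 [0.52  0.13  0.201] [0.758 0.248 0.358]
scene rim 158 [ 0.5958 -0.1927  0.0668]
 tab 42 [ 0.5004 -0.1939  0.0974] z 0.07111770256905059 0.11314694140026427 yaw 0.013
 normal [-0.828 -0.088 -0.554] long [-0.373 -0.652  0.661]
 carrier 928 [0.536 0.124 0.041] [0.727 0.257 0.056]
 plate z 0.030599623470822013 [0.513 0.102 0.012] [0.73  0.276 0.036] ((621.8717041015625, 189.16232299804688), (163.5155029296875, 206.83692932128906), 85.48432922363281)
 head 2656 [0.515 0.135 0.2  ] [0.757 0.249 0.36 ]
```

```bash
cat >> h.py <<'E'
C,S=np.cos(np.radians(35)),np.sin(np.radians(35))
def Rgrip(yaw,flip=False,lean=35):
    c,s=np.cos(np.radians(lean)),np.sin(np.radians(lean))
    M=np.array([[0,c,s],[1,0,0],[0,s,-c]]); M=R.from_euler('z',yaw).as_matrix()@M
    if flip: M=M@np.diag([-1,-1,1])
    return M
def rel(p,M):
    o=r.get_obs(); A=R.from_rotvec(o['orientation']).as_matrix()
    return ((A.T@(np.array(p)-o['tcp_pos']))*1000).round(1), R.from_matrix(A.T@M).as_rotvec().round(4)
E
python3 - <<'E'
from h import *
o=r.get_obs(); print(R.from_rotvec(o['orientation']).as_matrix().round(3))
for fl in (0,1): print(fl,*rel([.455,-.205,.17],Rgrip(.08,fl)))
E
```

```text
[[ 0.953  0.304 -0.001]
 [ 0.304 -0.953  0.002]
 [-0.    -0.002 -1.   ]]
0 [ 371.2 -340.8   31. ] [-0.5167  0.4082 -1.2978]
1 [ 371.2 -340.8   31. ] [0.4337 0.549  1.736 ]
```

>>> step_arm:
  moves:
    - [371,-341,31,-0.517,0.408,-1.298,85]
    - [371,-341,31,-0.517,0.408,-1.298,85]
    - [371,-341,31,-0.517,0.408,-1.298,85]
    - [371,-341,31,-0.517,0.408,-1.298,85]
    - [371,-341,31,-0.517,0.408,-1.298,85]
    - [371,-341,31,-0.517,0.408,-1.298,85]
    - [371,-341,31,-0.517,0.408,-1.298,85]
    - [371,-341,31,-0.517,0.408,-1.298,85]

```text
clock: 0.9
tcp_pos: [0.403, -0.2947, 0.1766]
orientation: [2.088, 1.774, 0.53]
contact_force: [0.3, 0.4, 0.0]
grip_width: 0.0848
gripper_force: 0.0
```

```bash
python3 - <<'E'
from h import *
print(r.get_obs()['joints'].round(3)); print(*rel([.455,-.205,.17],Rgrip(.08,0)))
E
```

```text
[ 1.259  0.097 -0.546  2.285 -0.659  0.444  1.117]
[95.8 27.4 29.4] [-0.0894  0.0727 -0.2225]
```

>>> step_arm:
  moves:
    - [96,27,29,-0.089,0.073,-0.222,85]
    - [96,27,29,-0.089,0.073,-0.222,85]
    - [96,27,29,-0.089,0.073,-0.222,85]
    - [96,27,29,-0.089,0.073,-0.222,85]

```text
clock: 1.3
tcp_pos: [0.4548, -0.2058, 0.1703]
orientation: [1.812, 1.952, 0.617]
contact_force: [0.4, -0.4, -0.1]
grip_width: 0.0848
gripper_force: 0.0
```

```bash
python3 - <<'E'
from h import *
print(r.get_obs()['joints'].round(3)); print(*rel([.455,-.205,.17],Rgrip(.08,0)))
f=grab('wrist'); save(f,'w1'); print(cam(f)[1], f['mtx'][0])
E
```

```text
[ 1.252  0.11  -0.733  2.358 -0.961  0.327  1.481]
[ 0.8 -0.   0.4] [-0.0021 -0.001  -0.0057]
[ 0.35110544 -0.14207849  0.31276512] [276.3270049    0.         318.76936491]
```

View pics/w1.png

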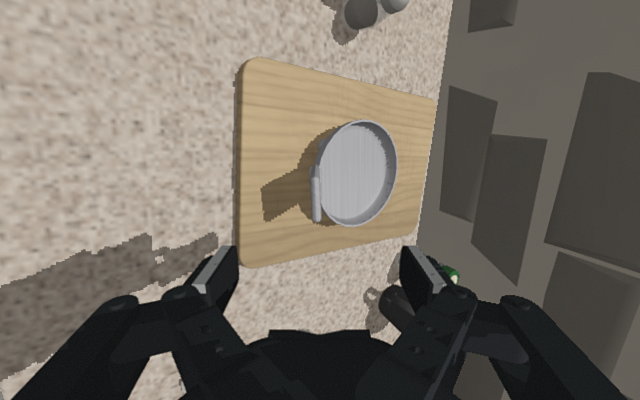

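The wrist view shows the tray rim centred near (358,172), with the tab seen edge-on at about (316,195). The shaker is at the top, at (365,12).

```bash
python3 - <<'E'
from h import *
from scipy.optimize import least_squares
f=load('wrist'); P=cloud(f); X,Y,Z=P[...,0],P[...,1],P[...,2]
m=(abs(X-.57)<.13)&(abs(Y+.2)<.1); m[240:]=False
top=P[m&(Z>.0575)&(Z<.064)]
q=least_squares(lambda q:np.hypot(top[:,0]-q[0],top[:,1]-q[1])-q[2],[.597,-.193,.068],loss='soft_l1',f_scale=.002).x
print('rim',len(top),q.round(4),np.median(top[:,2]))
print('board z',np.nanmedian(Z[90:110,270:290]),'table',np.nanmedian(Z[20:40,150:200]))
t=m&(Z>.072); tab=P[t]; vv,uu=np.nonzero(t); print('tab',len(tab),tab.min(0).round(4),tab.max(0).round(4),'px',uu.min(),uu.max(),vv.min(),vv.max())
for lo in np.arange(.074,.112,.006):
    s=tab[(tab[:,2]>=lo)&(tab[:,2]<lo+.006)]
    if len(s): print(lo.round(3),len(s),s[:,0].mean().round(4),s[:,1].min().round(4),s[:,1].max().round(4))
e=tab[tab[:,2]>.104]
k=np.polyfit(e[:,1],e[:,0],1) if len(e)>10 else None; print('edge slope dx/dy',k, e.mean(0))
# contour ellipse of board corners check: tray yaw
c=tab.mean(0); print('yaw',np.arctan2(q[1]-(tab[:,1].min()+tab[:,1].max())/2,q[0]-c[0]))
E
```

```text
rim 887 [ 0.5965 -0.1954  0.0666] 0.06067316901216341
board z 0.021404581548348206 table 0.0005726959601828341
tab 501 [ 0.4912 -0.2292  0.0723] [ 0.5246 -0.1821  0.1098] px 310 320 168 222
0.074 13 0.5163 -0.2121 -0.1821
0.08 15 0.5111 -0.2119 -0.1828
0.086 17 0.5068 -0.2117 -0.183
0.092 17 0.5027 -0.2115 -0.1837
0.098 56 0.4951 -0.2266 -0.1839
0.104 380 0.4961 -0.2292 -0.1845
edge slope dx/dy [-0.1040958   0.47460885] [ 0.4960651  -0.20612019  0.10715817]
yaw 0.1037762770804935
```

```bash
python3 - <<'E'
from h import *
print(*rel([.45,.13,.17],Rgrip(-.08)))
E
```

```text
[336.9  15.6  12.9] [-0.0019 -0.0907  0.1243]
```

>>> step_arm:
  moves:
    - [337,15.6,12.9,-0.002,-0.09,0.124,85]
    - [337,15.6,12.9,-0.002,-0.09,0.124,85]
    - [337,15.6,12.9,-0.002,-0.09,0.124,85]
    - [337,15.6,12.9,-0.002,-0.09,0.124,85]
    - [337,15.6,12.9,-0.002,-0.09,0.124,85]
    - [337,15.6,12.9,-0.002,-0.09,0.124,85]
    - [337,15.6,12.9,-0.002,-0.09,0.124,85]
    - [337,15.6,12.9,-0.002,-0.09,0.124,85]

```text
clock: 2.15
tcp_pos: [0.4659, 0.0319, 0.1873]
orientation: [1.948, 1.796, 0.552]
contact_force: [-0.1, 0.2, -1.0]
grip_width: 0.0849
gripper_force: 0.0
```

```bash
python3 - <<'E'
from h import *
print(r.get_obs()['joints'].round(3)); print(*rel([.45,.13,.17],Rgrip(-.08)))
f=grab('wrist'); save(f,'w2'); print(cam(f)[1])
E
```

```text
[ 1.236 -0.208 -1.406  2.434 -0.202  0.17  -0.12 ]
[ 96.4 -29.4   1. ] [-0.0152  0.0005 -0.0008]
[0.37549545 0.11157595 0.33077698]
```

View pics/w2.png

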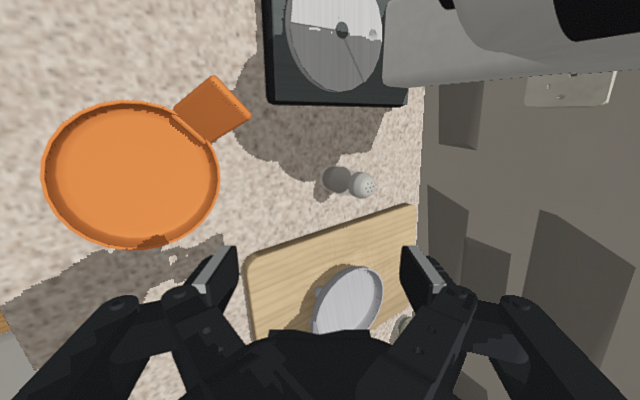

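The wrist view shows the carrier at (335,40), cut off at the top, with a dark dot at (342,30) and a line at (352,65). Several joints are at their stops, so I need the arm's kinematics before going on.

```bash
cat > fk.py <<'E'
import numpy as np, itertools
from scipy.spatial.transform import Rotation as R
from scipy.optimize import least_squares
D=[([1.15392,.47772,.02236,1.55634,-.01148,1.10928,-.08309],[.20492,-.64254,.20052],[-3.1027,-.48289,.0006]),
([1.259,.097,-.546,2.285,-.659,.444,1.117],[.403,-.2947,.1766],[2.088,1.774,.53]),
([1.252,.11,-.733,2.358,-.961,.327,1.481],[.4548,-.2058,.1703],[1.812,1.952,.617]),
([1.236,-.208,-1.406,2.434,-.202,.17,-.12],[.4659,.0319,.1873],[1.948,1.796,.552])]
def fk(q,x,s):
    a,b,z0,L1,L2,L3,o1,o2,o3,sx,sy=x
    q=np.asarray(q)*s; y=lambda t:R.from_euler('y',t); z=lambda t:R.from_euler('z',t)
    p=np.array([sx,sy,z0]); M=z(q[0]+a)
    p=p+M.apply([o1,0,0]); M=M*y(q[1])*z(q[2]); p=p+M.apply([o2,0,L1]); M=M*y(q[3])
    p=p+M.apply([o3,0,0]); M=M*z(q[4]); p=p+M.apply([0,0,L2]); M=M*y(q[5])*z(q[6]+b); return p+M.apply([0,0,L3]),M
E
python3 - <<'E'
from fk import *
res=[]
for ss in itertools.product([1,-1],repeat=4):
    s=np.array([ss[0],1,ss[1],1,ss[2],1,ss[3]])
    for a0 in (0,1.57,3.14,-1.57):
      for b0 in (0,1.57,3.14,-1.57):
        def F(x):
            e=[]
            for q,p,o in D:
                pp,M=fk(q,x,s); e+=list((pp-p)*5)+list((R.from_rotvec(o).inv()*M).as_rotvec())
            return np.r_[e,.02*x[6:]]
        w=least_squares(F,[a0,b0,.35,.4,.4,.2,0,0,0,0,0]); res.append((w.cost,ss,w.x.round(3)))
res.sort(key=lambda t:t[0])
for t in res[:4]: print(*t)
E
```

```text
0.0009916406595065097 (-1, -1, -1, -1) [-0.023  1.551  0.374  0.453  0.496  0.31   0.017  0.043  0.027 -0.05
  0.003]
0.0009916406595065316 (-1, -1, -1, -1) [-0.023  1.551  0.374  0.453  0.496  0.31   0.017  0.043  0.027 -0.05
  0.003]
0.0009916406595067283 (-1, -1, -1, -1) [-0.023  1.551  0.374  0.453  0.496  0.31   0.017  0.043  0.027 -0.05
  0.003]
0.0009916406595067292 (-1, -1, -1, -1) [-0.023  1.551  0.374  0.453  0.496  0.31   0.017  0.043  0.027 -0.05
  0.003]
```

```bash
cat >> fk.py <<'E'
s7=np.array([-1,1,-1,1,-1,1,-1]); X0=[-0.023,1.551,0.374,0.453,0.496,0.31,0.017,0.043,0.027,-0.05,0.003]
lo=np.array([-2.96,-.34,-1.41,.24,-1.37,.17,-2.96]); hi=np.array([2.96,2.1,1.46,2.44,4.51,1.92,2.96])
def err(q,p,M):
    pp,A=fk(q,X0,s7); return np.r_[(pp-p)*5,(R.from_matrix(M).inv()*A).as_rotvec()]
def iks(p,M,q0s,m=.03,ref=None,w=.003):
    out=[]
    for q0 in q0s:
        q0=np.clip(q0,lo+m+.001,hi-m-.001)
        rf=q0 if ref is None else ref
        z=least_squares(lambda q:np.r_[err(q,p,M),w*(q-rf)],q0,bounds=(lo+m,hi-m))
        if np.linalg.norm(err(z.x,p,M))<.02: out.append(z.x)
    return out
E
python3 - <<'E'
from fk import *
from h import Rgrip
for q,p,o in D:
    pp,M=fk(q,X0,s7); print(((pp-p)*1000).round(1),((R.from_rotvec(o).inv()*M).as_rotvec()*1000).round(0))
rng=np.random.default_rng(0); q0s=rng.uniform(lo,hi,(60,7))
for nm,p,y in [('pre',[.455,-.205,.17],.107),('grasp',[.52,-.2036,.0704],.107),('lift',[.52,-.2036,.17],.107),('mid',[.52,0,.19],0),('out',[.47,.2,.12],-.08),('place',[.525,.196,.092],-.08)]:
    for fl in (0,1):
        o=iks(p,Rgrip(y,fl),q0s); print(nm,fl,len(o))
        o=sorted(o,key=lambda q:-np.min(np.minimum(q-lo,hi-q)))[:60:8]
        for q in o[:4]: print('   ',q.round(2))
E
```

```text
[ 0.5 -0.4  0.3] [0. 0. 3.]
[ 3.9 -6.2  2.1] [ -1. -11.   1.]
[-0.4  2.9  1. ] [  0. -13.  -1.]
[-0.6  0.  -0.9] [  1. -13.  -0.]
pre 0 32
    [-0.38  0.2   1.03  2.34 -1.27  0.59  1.77]
    [ 0.49  0.09  0.1   2.35 -1.1   0.44  1.66]
    [ 1.83  0.47 -1.38  2.32  0.32  0.24  0.41]
    [-0.52  0.27  1.19  2.33 -1.34  0.66  1.81]
pre 1 18
    [ 1.64  0.24 -1.14  2.33 -0.62  0.27 -1.89]
    [ 0.29  0.1   0.31  2.35 -1.13  0.47 -1.46]
    [ 1.83  0.47 -1.38  2.32  0.32  0.24 -2.73]
grasp 0 45
    [ 1.59  1.03 -1.23  2.2   1.67  0.45 -0.63]
    [ 1.44  0.76 -1.04  2.21  1.51  0.2  -0.65]
    [-0.71  1.5   1.43  2.2   4.08  1.47  1.68]
    [ 0.89  0.45 -0.42  2.21 -1.34  0.2   1.95]
grasp 1 46
    [-0.61  1.05  1.25  2.2   4.31  1.13 -1.26]
    [ 1.64  1.17 -1.3   2.2   1.73  0.57  2.54]
    [-0.37  0.68  0.95  2.21  4.48  0.79 -1.13]
    [-0.71  1.5   1.43  2.2   4.08  1.47 -1.46]
lift 0 32
    [ 0.11  0.2   0.42  2.22 -1.15  0.47  1.6 ]
    [ 1.62  0.56 -1.27  2.2   0.66  0.29  0.06]
    [ 1.68  0.73 -1.38  2.2   1.03  0.39 -0.22]
    [ 1.68  0.73 -1.38  2.2   1.03  0.39 -0.22]
lift 1 4
[... 703 characters left out ...]
  [-1.7   0.63  1.23  2.33 -1.21  0.2   0.39]
    [-1.18  0.28  0.65  2.34  1.21  0.2  -1.83]
out 1 45
    [ 0.54  0.61 -1.22  2.33  1.71  0.85  1.16]
    [-0.69  0.22  0.12  2.35  1.4   0.33  1.18]
    [ 0.65  0.91 -1.38  2.33  1.85  1.11  1.23]
    [-1.18  0.28  0.65  2.34  1.21  0.2   1.32]
place 0 43
    [ 0.56  0.83 -1.19  2.22  1.85  0.94 -1.9 ]
    [ 0.61  0.96 -1.27  2.22  1.91  1.05 -1.86]
    [ 0.68  1.21 -1.38  2.22  2.03  1.25 -1.77]
    [-1.71  1.35  1.43  2.22  4.47  0.79  0.58]
place 1 49
    [ 0.52  0.77 -1.14  2.22  1.82  0.88  1.22]
    [ 0.62  0.99 -1.28  2.22  1.93  1.08  1.29]
    [-1.71  1.35  1.43  2.22  4.47  0.79 -2.57]
    [-0.83  0.38  0.35  2.24  1.45  0.2   1.14]
```

```bash
cat >> fk.py <<'E'
def jac(q):
    p0,A=fk(q,X0,s7); J=np.zeros((6,7))
    for i in range(7):
        d=np.zeros(7); d[i]=1e-5; p,B=fk(q+d,X0,s7)
        J[:3,i]=(p-p0)/1e-5; J[3:,i]=(B*A.inv()).as_rotvec()/1e-5
    return J
def sim(q,p,M,rows,pull=0,ref=None,lam=.03,W=np.ones(7),sub=5,clip=True,wr=.3):
    # track: straight line at row limits
    q=np.array(q,float); pc,A=fk(q,X0,s7); Mt=R.from_matrix(M)
    for k in range(rows*sub):
        d=p-pc; n=np.linalg.norm(d); pc=pc+d*min(1,.05/sub/max(n,1e-9))
        w=(Mt*A.inv()).as_rotvec(); n=np.linalg.norm(w); A=R.from_rotvec(w*min(1,.15/sub/max(n,1e-9)))*A
        for _ in range(3):
            pp,B=fk(q,X0,s7); e=np.r_[pc-pp,wr*(A*B.inv()).as_rotvec()]; J=jac(q); J[3:]*=wr
            Wi=np.diag(1/W); G=Wi@J.T@np.linalg.inv(J@Wi@J.T+lam**2*np.eye(6))
            dq=G@e
            if pull: dq=dq+(np.eye(7)-G@J)@(ref-q)*pull
            q=np.clip(q+dq,lo,hi)
    return q
E
python3 - <<'E'
from fk import *
from h import Rgrip
q0=np.array(D[0][0]); mid=(lo+hi)/2
print('obs',D[1][0],D[2][0],D[3][0])
for nm,kw in [('pinv',dict()),('pinv small lam',dict(lam=.003)),('mid.05',dict(pull=.05,ref=mid)),('start.05',dict(pull=.05,ref=q0)),('start.3',dict(pull=.3,ref=q0)),('mid.3',dict(pull=.3,ref=mid)),('lam.1',dict(lam=.1)),('zero',dict(pull=.05,ref=np.array([0,.5,0,1.5,0,1.1,0]))),('wr1',dict(wr=1,lam=.05))]:
    q=sim(q0,np.array([.455,-.205,.17]),Rgrip(.08),8,**kw); q2=sim(q,np.array([.455,-.205,.17]),Rgrip(.08),4,**kw); q3=sim(q2,np.array([.45,.13,.17]),Rgrip(-.08),8,**kw)
    print(nm,q.round(2),q2.round(2),q3.round(2))
E
```

```text
obs [1.259, 0.097, -0.546, 2.285, -0.659, 0.444, 1.117] [1.252, 0.11, -0.733, 2.358, -0.961, 0.327, 1.481] [1.236, -0.208, -1.406, 2.434, -0.202, 0.17, -0.12]
pinv [ 1.18  0.09 -0.46  2.29 -0.69  0.46  1.15] [ 1.16  0.11 -0.62  2.35 -1.    0.35  1.53] [ 1.16 -0.33 -1.41  2.44 -0.09  0.17 -0.52]
pinv small lam [ 1.18  0.09 -0.46  2.29 -0.69  0.46  1.15] [ 1.16  0.11 -0.62  2.35 -1.    0.35  1.53] [ 1.17 -0.25 -1.41  2.44  0.43  0.17 -1.  ]
mid.05 [ 0.67  0.08  0.08  2.29 -0.76  0.5   1.21] [ 0.51  0.08  0.06  2.35 -1.07  0.42  1.59] [-0.25  0.   -0.2   2.44  1.13  0.31 -1.55]
start.05 [ 1.12  0.09 -0.39  2.29 -0.7   0.47  1.15] [ 1.09  0.1  -0.55  2.35 -0.99  0.36  1.52] [ 0.34  0.01 -0.81  2.44  1.12  0.33 -1.56]
start.3 [ 1.09  0.09 -0.37  2.28 -0.65  0.48  1.1 ] [ 1.13  0.11 -0.6   2.33 -0.86  0.37  1.38] [ 0.32 -0.01 -0.76  2.43  0.91  0.32 -1.34]
mid.3 [ 0.59  0.07  0.14  2.28 -0.69  0.51  1.13] [ 0.51  0.07  0.04  2.33 -0.92  0.43  1.43] [-0.25  0.   -0.18  2.44  1.05  0.31 -1.46]
lam.1 [ 1.17  0.09 -0.46  2.29 -0.67  0.46  1.12] [ 1.16  0.11 -0.62  2.35 -1.    0.35  1.53] [ 1.12 -0.34 -1.41  2.44 -0.51  0.18 -0.09]
zero [ 0.54  0.08  0.22  2.3  -0.79  0.51  1.24] [ 0.42  0.09  0.16  2.36 -1.1   0.43  1.62] [-0.22  0.   -0.22  2.44  1.11  0.31 -1.53]
wr1 [ 1.18  0.09 -0.46  2.29 -0.69  0.46  1.15] [ 1.16  0.11 -0.62  2.35 -1.    0.35  1.53] [ 1.15 -0.34 -1.41  2.44 -0.17  0.17 -0.44]
```

```bash
cat >> fk.py <<'E'
def track(q,wps,sub=2):
    """wps: list of (p,M). returns q list at wps, min margin along, final err"""
    q=np.array(q,float); pc,A=fk(q,X0,s7); mm=9; out=[]; er=0
    for p,M in wps:
        p=np.array(p); Mt=R.from_matrix(M)
        n=max(np.linalg.norm(p-pc)/.05,(Mt*A.inv()).magnitude()/.15); N=int(np.ceil(n*sub))+1
        dp=(p-pc)/N; dw=(Mt*A.inv()).as_rotvec()/N
        for _ in range(N):
            pc=pc+dp; A=R.from_rotvec(dw)*A
            pp,B=fk(q,X0,s7); e=np.r_[pc-pp,.3*(A*B.inv()).as_rotvec()]; J=jac(q); J[3:]*=.3
            q=np.clip(q+J.T@np.linalg.solve(J@J.T+1e-5*np.eye(6),e),lo,hi); mm=min(mm,np.min(np.minimum(q-lo,hi-q)))
        pp,B=fk(q,X0,s7); er=max(er,np.linalg.norm(pp-pc))
        out.append(q.copy())
    return out,mm,er
E
cat > plan1.py <<'E'
from fk import *
from h import Rgrip
rng=np.random.default_rng(1); q0s=rng.uniform(lo,hi,(25,7))
G=[.52,-.2036,.0704]
best=[]
for fl in (0,1):
    sols=iks(G,Rgrip(.107,fl),q0s,m=.1)
    for q in sols:
        for lean in (35,20):
            w=[([.52,-.2036,.19],Rgrip(.107,fl,lean)),([.50,0,.2],Rgrip(0,fl,lean)),([.48,.196,.2],Rgrip(-.08,fl,lean)),([.48,.196,.12],Rgrip(-.08,fl)),([.525,.196,.092],Rgrip(-.08,fl))]
            o,mm,er=track(q,w); best.append((mm,er,fl,lean,q,o))
best.sort(key=lambda t:-t[0])
for b in best[:12]: print(round(b[0],3),round(b[1],4),b[2],b[3],b[4].round(2),b[5][-1].round(2))
E
time python3 plan1.py
```

```text
0.0 0.863 0 35 [ 1.49  0.83 -1.11  2.21  1.57  0.27 -0.66] [ 1.2  -0.34  0.02  2.44  4.51  0.17 -2.96]
0.0 0.0508 0 20 [ 1.49  0.83 -1.11  2.21  1.57  0.27 -0.66] [ 0.18  0.48 -0.74  2.23  1.68  0.58 -2.01]
0.0 0.1407 0 35 [-0.68  1.3   1.36  2.2   4.18  1.33  1.77] [-1.71  1.35  1.43  2.22  4.47  0.79  0.58]
0.0 0.2061 0 20 [-0.68  1.3   1.36  2.2   4.18  1.33  1.77] [-1.73  1.59  1.46  2.22  4.37  0.99  0.5 ]
0.0 0.1391 0 35 [ 1.64  1.18 -1.31  2.2   1.74  0.59 -0.59] [-0.33  0.36 -0.19  2.24  1.58  0.37 -2.04]
0.0 0.1013 0 20 [ 1.64  1.18 -1.31  2.2   1.74  0.59 -0.59] [ 0.2   0.49 -0.77  2.23  1.69  0.6  -2.01]
0.0 0.1411 0 35 [-0.62  1.11  1.27  2.2   4.28  1.17  1.86] [-1.71  1.34  1.43  2.22  4.48  0.78  0.58]
0.0 0.2059 0 20 [-0.62  1.11  1.27  2.2   4.28  1.17  1.86] [-1.73  1.59  1.46  2.22  4.37  0.99  0.5 ]
0.0 0.1407 0 35 [-0.67  1.28  1.35  2.2   4.19  1.31  1.78] [-1.71  1.35  1.43  2.22  4.47  0.79  0.58]
0.0 0.206 0 20 [-0.67  1.28  1.35  2.2   4.19  1.31  1.78] [-1.73  1.59  1.46  2.22  4.37  0.99  0.5 ]
0.0 0.5265 0 35 [ 1.49  0.83 -1.11  2.21  1.57  0.27 -0.66] [-1.97 -0.34  1.46  2.44  4.51  0.17 -2.96]
0.0 0.0507 0 20 [ 1.49  0.83 -1.11  2.21  1.57  0.27 -0.66] [ 0.18  0.48 -0.74  2.23  1.68  0.58 -2.01]
real	0m9.173s
user	0m9.739s
sys	0m0.092s
```

```bash
python3 - <<'E'
from h import *
f=load('wrist'); save(f,'w2c',(250,0,440,120),4.2)
E
```

```text
(no output)
```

View pics/w2c.png

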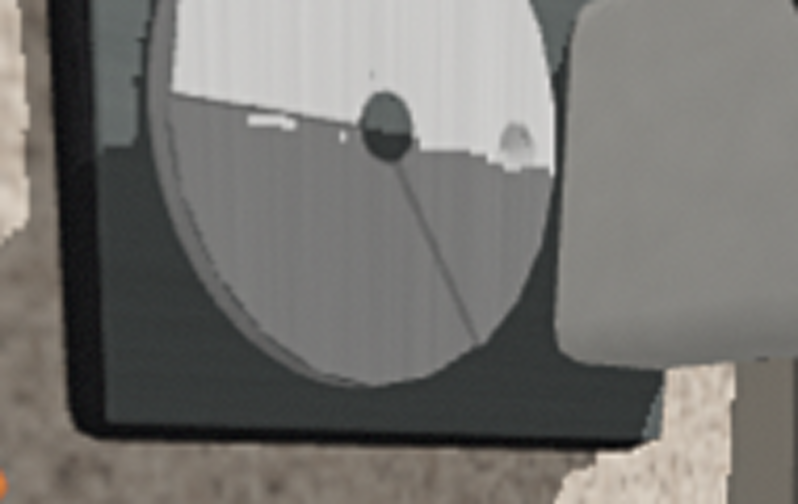

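The crop shows the carrier's disc with a dark round spot at (385,125), a thin radial line from there to (478,345) and a pale spot at (515,140). I'll cast rays onto z=0.048 to identify them.

```bash
python3 - <<'E'
from h import *
f=load('wrist'); P=cloud(f)
def c(u,v): return (250+(u+.5)/4.2-.5,(v+.5)/4.2-.5)
pts=dict(dark=(385,125),pale=(515,140),line_end=(478,345),line0=(398,165),w1=(270,120),w2=(343,135),left=(150,95),right=(553,170),bot=(375,385),plateBL=(85,430),plateBR=(655,440))
for k,(u,v) in pts.items():
    p=c(u,v); print(k,np.round(p,1),onplane(f,p,.048)[0].round(4),'depth',P[int(round(p[1])),int(round(p[0]))].round(4))
# disc edge circle from side/scene/wrist cloud
from scipy.optimize import least_squares
X,Y,Z=P[...,0],P[...,1],P[...,2]
m=(abs(Z-.048)<.004)&(abs(X-.6)<.1)&(abs(Y-.19)<.1); m[100:]=0
e=cv2.findContours(m.astype(np.uint8),cv2.RETR_EXTERNAL,cv2.CHAIN_APPROX_NONE)[0]; e=max(e,key=len)[:,0]; e=e[e[:,1]>3]
p=onplane(f,e,.048); q=least_squares(lambda q:np.hypot(p[:,0]-q[0],p[:,1]-q[1])-.066,[.6,.19],loss='soft_l1',f_scale=.002); print('centre',q.x, len(e), np.sqrt(np.mean(q.fun**2)))
pl=(abs(Z-np.nanmedian(Z[98:100,290:370]))<.004); print('plate z',np.nanmedian(Z[94:100,290:370]))
E
```

```text
dark [341.3  29.4] [0.6059 0.1883 0.048 ] depth [0.6034 0.1879 0.0506]
pale [372.2  33. ] [0.6551 0.1877 0.048 ] depth [0.6568 0.1882 0.0458]
line_end [363.4  81.8] [0.6391 0.1314 0.048 ] depth [0.6531 0.1323 0.0322]
line0 [344.4  38.9] [0.61   0.1787 0.048 ] depth [0.6103 0.1788 0.0469]
w1 [313.9  28.2] [0.5679 0.1869 0.048 ] depth [0.5702 0.1879 0.0449]
w2 [331.3  31.8] [0.5912 0.1849 0.048 ] depth [0.5928 0.1853 0.0454]
left [285.3  22.2] [0.5333 0.1899 0.048 ] depth [0.5389 0.193  0.0373]
right [381.3  40.1] [0.6711 0.1806 0.048 ] depth [0.6704 0.1806 0.0482]
bot [338.9  91.3] [0.5986 0.1215 0.048 ] depth [0.6015 0.1219 0.0446]
plateBL [269.9 102. ] [0.506  0.1144 0.048 ] depth [0.5195 0.1147 0.0191]
plateBR [405.6 104.4] [0.7223 0.0989 0.048 ] depth [0.7426 0.0987 0.0322]
centre [0.60404282 0.18796772] 230 0.0008779176885282291
plate z 0.03165334586732316
```

```bash
python3 - <<'E'
from h import *
out=[]
# rectified top views of carrier plane, 1 mm = 3 px, up=+x(back), left=+y
g=np.linspace(-.075,.075,300)
XX,YY=np.meshgrid(.604-0*g,g); 
for n in ['scene','side','wrist']:
    f=load(n); gx,gy=np.meshgrid(g,g)   # cols: -y ; rows: -x
    W=np.c_[(.604-gy).ravel(),(.188-gx).ravel(),np.full(gx.size,.048)]
    uv=proj(f,W).astype(np.float32).reshape(300,300,2)
    im=cv2.remap(f['image'],uv[...,0],uv[...,1],cv2.INTER_CUBIC)
    out.append(cv2.normalize(im,None,0,255,cv2.NORM_MINMAX))
    if n=='wrist':
        P=cloud(f)[...,2]; z=cv2.remap(P.astype(np.float32),uv[...,0],uv[...,1],cv2.INTER_NEAREST)
        z=np.clip((np.nan_to_num(z)-.036)/.02,0,1)*255
        out.append(np.repeat(z[...,None],3,2).astype(np.uint8))
top=np.vstack([np.hstack(out[:2]),np.hstack(out[2:])])[:,:,::-1]
cv2.imwrite('pics/rect.png',cv2.resize(top,(600,600)))
E
```

```text
(no output)
```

View pics/rect.png

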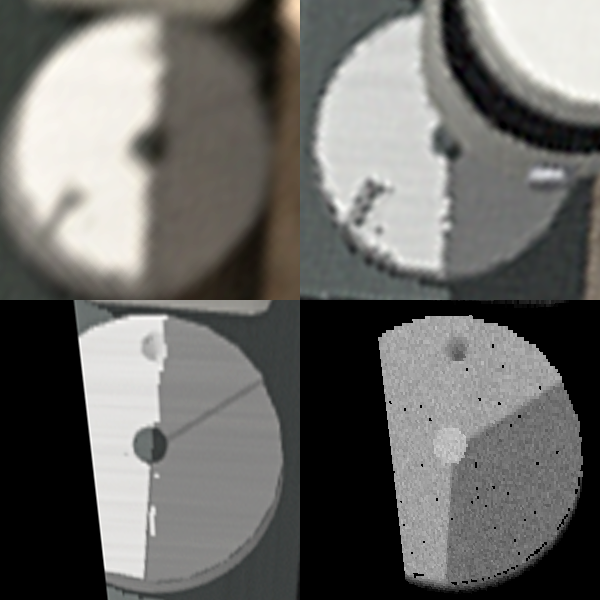

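The rectified tiles show the carrier well. The hub is near (150,445), the cone pit at about (457,348), and the groove in the side tile at about (370,203). The flat seat is a lowered sector at the front right. Next I'll get the numbers.

```bash
python3 - <<'E'
from h import *
f=load('wrist'); P=cloud(f); X,Y,Z=P[...,0],P[...,1],P[...,2]
vv,uu=np.mgrid[:100,:640]; uv=np.c_[uu.ravel(),vv.ravel()]; W=onplane(f,uv,.048); z=Z[:100].ravel()
top=(np.hypot(W[:,0]-.604,W[:,1]-.188)<.062)
# upper-face plane level from back-right region
s=top&(W[:,0]>.62)&(W[:,1]>.175)
s2=s&(np.hypot(W[:,0]-.655,W[:,1]-.186)>.013); lev=np.nanmedian(z[s2]); print('upper face z',lev,np.nanstd(z[s2]), 'low',np.nanmedian(z[top&(W[:,0]<.59)&(W[:,1]<.17)]))
d=lev-z
reg=(np.hypot(W[:,0]-.655,W[:,1]-.186)<.012)
pit=reg&(d>.0018); print('cone pit',pit.sum(),W[pit].mean(0).round(4),W[pit].min(0).round(4),W[pit].max(0).round(4))
w=np.clip(d,0,.01)*reg*(d>.001); 
hub=(np.hypot(W[:,0]-.604,W[:,1]-.188)<.015)&(d<-.0018); print('hub',hub.sum(),W[hub].mean(0).round(4))
# plate edges: right edge pixel line (bottom of plate top), find via z in plate
pl=(abs(Z-.0315)<.004)&(X>.5)&(X<.76)&(Y>.08)&(Y<.2); pl[110:]=0
cols=np.arange(275,400); rows=np.array([np.nonzero(pl[:,c])[0].max() if pl[:,c].any() else -1 for c in cols]); k=rows>90
E=onplane(f,np.c_[cols[k],rows[k]],.032); a=np.polyfit(E[:,0],E[:,1],1); print('grinder yaw from plate right edge',a, len(E), np.std(E[:,1]-np.polyval(a,E[:,0])))
# dark spec in side view: groove
for n,(x0,y0) in [('side',(.577,.228)),('scene',(.575,.228))]:
    g=load(n); im=cv2.cvtColor(g['image'],cv2.COLOR_RGB2GRAY); v,u=np.mgrid[200:320,230:310]; q=np.c_[u.ravel(),v.ravel()]; Wq=onplane(g,q,.048)
    zz=(np.hypot(Wq[:,0]-x0,Wq[:,1]-y0)<.019)&(np.hypot(Wq[:,0]-.604,Wq[:,1]-.188)<.061); val=im[v.ravel(),u.ravel()]; b=np.median(val[zz]); dk=zz&(val<b-40)
    c=Wq[dk].mean(0); print(n,'groove',dk.sum(),c.round(4),'ang',np.degrees(np.arctan2(c[1]-.188,c[0]-.604)).round(1),'r',np.hypot(c[0]-.604,c[1]-.188).round(4))
E
```

```text
upper face z 0.04881699102582965 0.0006483716356551199 low 0.04473094571946093
cone pit 50 [0.6541 0.1844 0.048 ] [0.6495 0.1788 0.048 ] [0.6599 0.1898 0.048 ]
hub 92 [0.6071 0.1881 0.048 ]
grinder yaw from plate right edge [-0.07981909  0.15710793] 125 0.0008310197585093985
side groove 21 [0.5775 0.2297 0.048 ] ang 122.5 r 0.0494
scene groove 5 [0.5767 0.2298 0.048 ] ang 123.1 r 0.0499
```

```bash
cat > fast.py <<'E'
import numpy as np
from fk import X0,s7,lo,hi,R
from h import Rgrip
def rz(t): c,s=np.cos(t),np.sin(t); return np.array([[c,-s,0],[s,c,0],[0,0,1.]])
def ry(t): c,s=np.cos(t),np.sin(t); return np.array([[c,0,s],[0,1,0],[-s,0,c]])
def fj(q):
    a,b,z0,L1,L2,L3,o1,o2,o3,sx,sy=X0; q=q*s7
    O=[];Ax=[]
    p=np.array([sx,sy,z0]); M=rz(q[0]+a); O.append(p);Ax.append(np.array([0,0,1.]))
    p=p+M@[o1,0,0]; O.append(p);Ax.append(M[:,1]); M=M@ry(q[1]); O.append(p);Ax.append(M[:,2]); M=M@rz(q[2])
    p=p+M@[o2,0,L1]; el=p; O.append(p);Ax.append(M[:,1]); M=M@ry(q[3]); p=p+M@[o3,0,0]
    O.append(p);Ax.append(M[:,2]); M=M@rz(q[4]); p=p+M@[0,0,L2]; O.append(p);Ax.append(M[:,1]); M=M@ry(q[5])
    O.append(p);Ax.append(M[:,2]); M=M@rz(q[6]+b); p=p+M@[0,0,L3]
    Ax=np.array(Ax)*s7[:,None]; J=np.vstack([np.cross(Ax,p-np.array(O)).T,Ax.T]); return p,M,J,el
def rv(M): return R.from_matrix(M).as_rotvec()
def track(q,wps,sub=2,free=0,stop=.0):
    """follow straight segments; margin counted from waypoint index `free`"""
    q=np.array(q,float); pc,A,_,_=fj(q); mm=9; out=[]; dev=0
    for i,(p,M) in enumerate(wps):
        p=np.array(p); w=rv(M@A.T); N=int(np.ceil(max(np.linalg.norm(p-pc)/.05,np.linalg.norm(w)/.15)*sub))+1
        dp=(p-pc)/N; dR=R.from_rotvec(w/N).as_matrix()
        for _ in range(N):
            pc=pc+dp; A=dR@A; pp,B,J,el=fj(q); e=np.r_[pc-pp,.3*rv(A@B.T)]; J[3:]*=.3
            q=np.clip(q+J.T@np.linalg.solve(J@J.T+1e-5*np.eye(6),e),lo,hi)
            if i>=free:
                mm=min(mm,np.min(np.minimum(q-lo,hi-q)))
                if mm<stop: return out,mm,9
        pp,B,_,_=fj(q)
        if i>=free: dev=max(dev,np.linalg.norm(pp-pc))
        out.append(q.copy())
    return out,mm,dev
E
cat > plan2.py <<'E'
import sys,time,pickle
from fast import *
rng=np.random.default_rng(int(sys.argv[1])); qc=np.array([1.236,-.208,-1.406,2.434,-.202,.17,-.12])
T=time.time(); best=[];n=0
while time.time()-T<150:
    n+=1; U=rng.uniform
    fl=int(U()<.3)
    ws=[([U(.35,.6),U(-.6,-.1),U(.2,.45)],Rgrip(U(-.9,.6),fl,U(-25,35))) for _ in range(rng.integers(1,3))]
    l1,l2,l3=U(5,35,3); xm,zm=U(.48,.58),U(.18,.24)
    w=ws+[([.455,-.21,.17],Rgrip(.107,fl)),([.52,-.2036,.0704],Rgrip(.107,fl)),([.52,-.2036,.18],Rgrip(.107,fl,l1)),([xm,0,zm],Rgrip(U(-.3,.3),fl,l2)),([.47,.196,.2],Rgrip(-.08,fl,l3)),([.47,.196,.115],Rgrip(-.08,fl)),([.53,.192,.095],Rgrip(-.08,fl))]
    o,mm,dev=track(qc,w,sub=1,free=1,stop=.02)
    if dev<.02: best.append((mm,dev,fl,w,o,(l1,l2,l3,xm,zm)))
best.sort(key=lambda t:-t[0]); print(n,len(best)); pickle.dump(best[:20],open(f'best{sys.argv[1]}.pkl','wb'))
for b in best[:3]:
    print(round(b[0],3),round(b[1],4),b[2],[ (np.round(p,2).tolist(), rv(M).round(3).tolist()) for p,M in b[3][:-7]],np.round(b[5],2)); print('  g',b[4][-6].round(2),'p',b[4][-1].round(2))
E
nproc; for i in 1 2 3 4; do python3 plan2.py $i & done; wait
```

```text
4
17931 0
17691 0
17879 0
17527 0
```

```bash
cat > plan3.py <<'E'
import sys,time,pickle
from fast import *
from fk import iks
rng=np.random.default_rng(int(sys.argv[1]))
T=time.time(); best=[];n=0
G=[([.52,-.2036,.0704],Rgrip(.107,f)) for f in (0,1)]
S=[(f,q) for f in (0,1) for q in iks(*G[f],rng.uniform(lo,hi,(60,7)),m=.04)]
print(len(S))
while time.time()-T<100:
    n+=1; U=rng.uniform; fl,q=S[rng.integers(len(S))]
    l1,l2,l3=U(0,35,3); xm,zm=U(.48,.60),U(.18,.26); l4=35
    xo=U(.46,.5); yo=U(.12,.2)
    w=[([.52,-.2036,.18],Rgrip(.107+U(-.3,.3),fl,l1)),([xm,0,zm],Rgrip(U(-.4,.4),fl,l2)),([xo,yo,U(.14,.2)],Rgrip(U(-.4,.2),fl,l3)),([xo+.015,.194,.115],Rgrip(-.08,fl,l4)),([.53,.192,.095],Rgrip(-.08,fl,l4))]
    o,mm,dev=track(q,w,sub=1,free=0,stop=.015)
    if dev<.02: best.append((mm,dev,fl,q,w,o))
best.sort(key=lambda t:-t[0]); print(n,len(best)); pickle.dump(best[:40],open(f'carry{sys.argv[1]}.pkl','wb'))
for b in best[:5]:
    print(round(b[0],3),b[2],'g',b[3].round(2),'p',b[5][-1].round(2)); 
    if b is best[0]:
        for p,M in b[4]: print('    ',np.round(p,3),'yaw',np.arctan2(-M[0,0],M[1,0]).round(2),'lean',np.degrees(np.arccos(-M[2,2])).round(0))
E
for i in 1 2 3 4; do python3 plan3.py $i & done; wait
```

```text
this script no longer has the robot
54
49678 2024
0.142 0 g [ 1.45  0.77 -1.05  2.21  1.52  0.21 -0.65] p [ 0.24  0.49 -0.8   2.23  1.68  0.6  -1.98]
     [ 0.52  -0.204  0.18 ] yaw -0.15 lean 2.0
     [0.587 0.    0.189] yaw 0.15 lean 2.0
     [0.491 0.177 0.15 ] yaw -0.28 lean 5.0
     [0.506 0.194 0.115] yaw -0.08 lean 35.0
     [0.53  0.192 0.095] yaw -0.08 lean 35.0
0.141 0 g [ 1.45  0.77 -1.05  2.21  1.52  0.21 -0.65] p [ 0.2   0.48 -0.75  2.23  1.67  0.58 -1.99]
0.138 0 g [ 1.45  0.77 -1.05  2.21  1.52  0.21 -0.65] p [ 0.26  0.5  -0.82  2.23  1.69  0.61 -1.98]
0.138 0 g [ 1.45  0.77 -1.05  2.21  1.52  0.21 -0.65] p [ 0.21  0.48 -0.77  2.23  1.68  0.59 -1.98]
0.135 0 g [ 1.45  0.77 -1.05  2.21  1.52  0.21 -0.66] p [ 0.25  0.5  -0.81  2.23  1.69  0.61 -1.98]
58
42457 2432
0.145 0 g [ 1.45  0.77 -1.05  2.21  1.52  0.21 -0.65] p [ 0.2   0.48 -0.75  2.23  1.67  0.58 -1.99]
     [ 0.52  -0.204  0.18 ] yaw -0.07 lean 3.0
     [0.531 0.    0.204] yaw -0.23 lean 1.0
     [0.491 0.173 0.153] yaw 0.0 lean 6.0
     [0.506 0.194 0.115] yaw -0.08 lean 35.0
     [0.53  0.192 0.095] yaw -0.08
[... 589 characters left out ...]
.222] yaw -0.16 lean 2.0
     [0.488 0.13  0.179] yaw -0.24 lean 5.0
     [0.503 0.194 0.115] yaw -0.08 lean 35.0
     [0.53  0.192 0.095] yaw -0.08 lean 35.0
0.15 0 g [ 1.45  0.77 -1.05  2.21  1.52  0.21 -0.66] p [ 0.22  0.48 -0.77  2.23  1.68  0.59 -1.98]
0.147 0 g [ 1.45  0.77 -1.05  2.21  1.52  0.21 -0.66] p [ 0.21  0.48 -0.76  2.23  1.67  0.58 -1.98]
0.146 0 g [ 1.45  0.77 -1.05  2.21  1.52  0.21 -0.66] p [ 0.22  0.49 -0.78  2.23  1.68  0.59 -1.98]
0.146 0 g [ 1.45  0.77 -1.05  2.21  1.52  0.21 -0.65] p [ 0.28  0.52 -0.85  2.23  1.7   0.63 -1.97]Exception ignored in: <_io.TextIOWrapper mode='rw' encoding='UTF-8'>
Traceback (most recent call last):
BrokenPipeError: [Errno 32] Broken pipe
```

```bash
cat > geo.py <<'E'
import numpy as np
from scipy.spatial.transform import Rotation as R
def Rgrip(yaw,flip=False,lean=35):
    c,s=np.cos(np.radians(lean)),np.sin(np.radians(lean))
    M=R.from_euler('z',yaw).as_matrix()@np.array([[0,c,s],[1,0,0],[0,s,-c]])
    return M@np.diag([-1,-1,1]) if flip else M
E
sed -i 's/from h import Rgrip/from geo import Rgrip/' fast.py
cat > plan4.py <<'E'
import time,pickle
from multiprocessing import Pool
from fast import *
qc=np.array([1.236,-.208,-1.406,2.434,-.202,.17,-.12])
def carry(l):
    return [([.52,-.2036,.18],Rgrip(.0,0,l)),([.56,0,.2],Rgrip(-.1,0,l)),([.488,.16,.16],Rgrip(-.15,0,l)),([.503,.194,.115],Rgrip(-.08)),([.53,.192,.095],Rgrip(-.08))]
def job(seed):
    rng=np.random.default_rng(seed); T=time.time(); best=[];n=0;k=0; U=rng.uniform
    while time.time()-T<120:
        n+=1
        par=[([U(.3,.62),U(-.6,.02),U(.2,.45)],U(-1.5,1.5),U(-30,40)) for _ in range(rng.integers(1,4))]
        w=[(p,Rgrip(y,0,l)) for p,y,l in par]+[([.489,-.207,.115],Rgrip(.107)),([.52,-.2036,.0704],Rgrip(.107))]
        o,mm,dev=track(qc,w,sub=1,free=1,stop=.015)
        if dev>.02: continue
        k+=1
        for l in (5,12,20):
            o2,m2,d2=track(o[-1],carry(l),sub=1,stop=.015)
            if d2<.02: best.append((min(mm,m2),l,par,o,o2))
    best.sort(key=lambda t:-t[0]); return n,k,best[:15]
if __name__=='__main__':
    with Pool(4) as p: rs=p.map(job,range(4))
    print([(a,b,len(c)) for a,b,c in rs]); B=sorted(sum([c for _,_,c in rs],[]),key=lambda t:-t[0]); pickle.dump(B,open('p4.pkl','wb'))
    for b in B[:6]: print(round(b[0],3),b[1],[(np.round(p,3).tolist(),round(y,2),round(l)) for p,y,l in b[2]],'g',b[3][-1].round(2),'p',b[4][-1].round(2))
E
python3 plan4.py
```

```text
[(11834, 12, 15), (11725, 12, 15), (11865, 4, 7), (11743, 13, 15)]
0.093 5 [([0.516, -0.339, 0.206], -1.0, 22)] g [ 1.49  0.83 -1.1   2.21  1.56  0.26 -0.65] p [ 0.24  0.5  -0.8   2.23  1.68  0.6  -1.98]
0.085 5 [([0.59, -0.338, 0.21], -0.78, 17)] g [ 1.5   0.84 -1.11  2.21  1.57  0.28 -0.66] p [ 0.25  0.5  -0.81  2.23  1.69  0.61 -1.98]
0.084 5 [([0.612, -0.243, 0.233], -1.49, -1)] g [ 1.5   0.84 -1.11  2.21  1.57  0.27 -0.66] p [ 0.25  0.5  -0.81  2.23  1.69  0.61 -1.98]
0.079 5 [([0.541, -0.231, 0.201], -0.94, 14)] g [ 1.48  0.81 -1.09  2.21  1.55  0.25 -0.65] p [ 0.23  0.49 -0.79  2.23  1.68  0.59 -1.98]
0.074 5 [([0.541, -0.42, 0.205], -1.49, -5)] g [ 1.48  0.81 -1.08  2.21  1.55  0.24 -0.65] p [ 0.23  0.49 -0.78  2.23  1.68  0.59 -1.98]
0.069 5 [([0.46, -0.562, 0.271], -1.36, 25), ([0.595, -0.058, 0.216], -1.38, 16)] g [ 1.51  0.87 -1.13  2.21  1.59  0.3  -0.66] p [ 0.27  0.51 -0.83  2.23  1.69  0.62 -1.98]
```

```bash
python3 - <<'E'
from h import *
print(*rel([.516,-.339,.206],Rgrip(-1.0,0,22)))
E
```

```text
[-367.8   77.3   29. ] [ 0.1958 -0.4348  0.8107]
```

>>> step_arm:
  moves:
    - [-368,77,29,0.196,-0.435,0.811,85]
    - [-368,77,29,0.196,-0.435,0.811,85]
    - [-368,77,29,0.196,-0.435,0.811,85]
    - [-368,77,29,0.196,-0.435,0.811,85]
    - [-368,77,29,0.196,-0.435,0.811,85]
    - [-368,77,29,0.196,-0.435,0.811,85]
    - [-368,77,29,0.196,-0.435,0.811,85]
    - [-368,77,29,0.196,-0.435,0.811,85]

```text
clock: 3.0
tcp_pos: [0.5058, -0.2781, 0.2004]
orientation: [2.66, 0.775, 0.143]
contact_force: [0.6, 0.7, 1.7]
grip_width: 0.0849
gripper_force: 0.0
```

```bash
cat > chk.py <<'E'
from h import *
import sys
from fast import track
from plan4 import carry
o=r.get_obs(); q=o['joints']; print('q',q.round(3),'F',o['contact_force'].round(1))
def margin(wps,free=0): 
    ou,mm,dev=track(q,wps,sub=2,free=free); return round(mm,3),round(dev,4),[x.round(2).tolist() for x in ou[-1:]]
E
python3 - <<'E'
from chk import *
g=[([.489,-.207,.115],Rgrip(.107)),([.52,-.2036,.0704],Rgrip(.107))]
print(*rel([.516,-.339,.206],Rgrip(-1.0,0,22))); print(margin(g)); 
for l in(5,12): print(margin(g+carry(l)))
print(*rel(*g[0]))
E
```

```text
q [ 1.157  0.339 -1.086  2.014  0.81   0.875 -1.382] F [0.6 0.7 1.7]
[-24.1  54.9  16.1] [-0.0027  0.006  -0.0029]
(np.float64(0.0), np.float64(0.0174), [[1.36, 0.67, -0.95, 2.21, 1.36, 0.17, -0.56]])
(np.float64(0.0), np.float64(0.0174), [[0.26, 0.51, -0.83, 2.23, 1.69, 0.62, -1.98]])
(np.float64(0.0), np.float64(0.0174), [[0.26, 0.51, -0.82, 2.23, 1.69, 0.62, -1.98]])
[ 24.3 -95.8  53.5] [-0.2078  0.5339 -0.978 ]
```

```bash
sed -e 's/^qc=.*/qc=np.array([1.157,.339,-1.086,2.014,.81,.875,-1.382])/' -e 's/free=1,stop/free=0,stop/' -e 's/<120/<45/' -e "s/p4.pkl/p5.pkl/" plan4.py > plan5.py; python3 plan5.py
```

```text
[(10957, 2, 4), (10848, 0, 0), (10605, 1, 2), (10562, 0, 0)]
0.065 5 [([0.376, -0.356, 0.292], -0.93, 37), ([0.559, -0.588, 0.273], -1.27, 36)] g [ 1.49  0.83 -1.1   2.21  1.57  0.27 -0.66] p [ 0.24  0.5  -0.8   2.23  1.68  0.6  -1.98]
0.063 5 [([0.467, -0.178, 0.426], -1.02, -23), ([0.543, -0.505, 0.234], 0.86, -10), ([0.519, -0.511, 0.201], -1.47, 31)] g [ 1.47  0.8  -1.07  2.21  1.54  0.23 -0.65] p [ 0.22  0.48 -0.77  2.23  1.68  0.59 -1.98]
0.063 12 [([0.467, -0.178, 0.426], -1.02, -23), ([0.543, -0.505, 0.234], 0.86, -10), ([0.519, -0.511, 0.201], -1.47, 31)] g [ 1.47  0.8  -1.07  2.21  1.54  0.23 -0.65] p [ 0.22  0.48 -0.77  2.23  1.68  0.59 -1.98]
0.044 12 [([0.376, -0.356, 0.292], -0.93, 37), ([0.559, -0.588, 0.273], -1.27, 36)] g [ 1.49  0.83 -1.1   2.21  1.57  0.27 -0.66] p [ 0.24  0.5  -0.8   2.23  1.68  0.6  -1.98]
0.023 5 [([0.499, -0.05, 0.387], -0.82, -12), ([0.527, -0.418, 0.337], 0.58, -25), ([0.599, -0.549, 0.236], -1.11, -2)] g [ 1.45  0.78 -1.06  2.21  1.52  0.21 -0.64] p [ 0.21  0.48 -0.76  2.23  1.67  0.58 -1.98]
0.023 12 [([0.499, -0.05, 0.387], -0.82, -12), ([0.527, -0.418, 0.337], 0.58, -25), ([0.599, -0.549, 0.236], -1.11, -2)] g [ 1.45  0.78 -1.06  2.21  1.52  0.21 -0.64] p [ 0.21  0.48 -0.76  2.23  1.67  0.58 -1.99]
```

```bash
python3 - <<'E'
from chk import *
P=cloud(load('side')); m=np.zeros(P.shape[:2],bool); m[45:120,355:400]=1
k=P[m&(P[...,2]>.12)]; print('kettle',k.min(0).round(3),k.max(0).round(3))
best=None
for x in (.44,.48,.52):
  for y in (-.5,-.55,-.6):
    for yw in (-1.2,-1.35,-1.5):
      for l in (32,38):
        w=[([.376,-.356,.292],Rgrip(-.93,0,37)),([x,y,.273],Rgrip(yw,0,l)),([.489,-.207,.115],Rgrip(.107)),([.52,-.2036,.0704],Rgrip(.107))]+carry(8)
        m=margin(w); 
        if best is None or m[0]>best[0]: best=(m[0],x,y,yw,l,m)
print(best); print(*rel([.376,-.356,.292],Rgrip(-.93,0,37)))
E
```

```text
q [ 1.157  0.339 -1.086  2.014  0.81   0.875 -1.382] F [0.6 0.7 1.7]
kettle [ 0.617 -0.763  0.12 ] [ 0.835 -0.537  0.246]
(np.float64(0.056), 0.48, -0.5, -1.35, 32, (np.float64(0.056), np.float64(0.0026), [[0.29, 0.53, -0.86, 2.22, 1.7, 0.64, -1.97]]))
[-151.8   30.3  -85.8] [-0.2645  0.0408 -0.0633]
```

>>> step_arm:
  moves:
    - [-152,30,-86,-0.264,0.041,-0.063,85]
    - [-152,30,-86,-0.264,0.041,-0.063,85]
    - [-152,30,-86,-0.264,0.041,-0.063,85]
    - [-152,30,-86,-0.264,0.041,-0.063,85]
    - [-152,30,-86,-0.264,0.041,-0.063,85]
    - [-152,30,-86,-0.264,0.041,-0.063,85]

```text
clock: 3.6
tcp_pos: [0.3733, -0.357, 0.2947]
orientation: [2.383, 0.791, 0.27]
contact_force: [-0.3, -0.6, -0.6]
grip_width: 0.0847
gripper_force: 0.0
```

```bash
python3 - <<'E'
from chk import *
print(*rel([.376,-.356,.292],Rgrip(-.93,0,37)))
w=[([.48,-.5,.273],Rgrip(-1.35,0,32)),([.489,-.207,.115],Rgrip(.107)),([.52,-.2036,.0704],Rgrip(.107))]
print(margin(w),margin(w+carry(8))); print(*rel(*w[0]))
E
```

```text
q [ 1.369 -0.199 -0.775  2.262  0.2    0.415 -0.528] F [-0.3 -0.6 -0.6]
[ 2.8 -1.   2.7] [ 0.0052 -0.0022 -0.0008]
(np.float64(0.0), np.float64(0.0226), [[1.35, 0.66, -0.93, 2.21, 1.3, 0.17, -0.51]]) (np.float64(0.0), np.float64(0.0226), [[0.25, 0.5, -0.81, 2.23, 1.68, 0.61, -1.98]])
[-1.000e-01  1.288e+02  1.254e+02] [ 0.0906 -0.2411  0.345 ]
```

```bash
cat > fit.py <<'E'
from fast import *
Q=[np.array(x) for x in ([1.15392,.47772,.02236,1.55634,-.01148,1.10928,-.08309],[1.259,.097,-.546,2.285,-.659,.444,1.117],[1.252,.11,-.733,2.358,-.961,.327,1.481],[1.236,-.208,-1.406,2.434,-.202,.17,-.12],[1.157,.339,-1.086,2.014,.81,.875,-1.382],[1.369,-.199,-.775,2.262,.2,.415,-.528])]
T=[([.455,-.205,.17],Rgrip(.08),8),([.455,-.205,.17],Rgrip(.08),4),None,None,([.376,-.356,.292],Rgrip(-.93,0,37),6)]
def run(q,p,M,rows,sync,W,pull,ref,sub=8):
    q=q.copy(); pc,A,_,_=fj(q); p=np.array(p)
    for k in range(rows*sub):
        d=p-pc; w=rv(M@A.T); fp=.05/sub/max(np.linalg.norm(d),1e-9); fr=.15/sub/max(np.linalg.norm(w),1e-9)
        if sync: fp=fr=min(fp,fr)
        pc=pc+d*min(1,fp); A=R.from_rotvec(w*min(1,fr)).as_matrix()@A
        pp,B,J,_=fj(q); e=np.r_[pc-pp,.3*rv(A@B.T)]; J[3:]*=.3; Wi=np.diag(1/W); G=Wi@J.T@np.linalg.inv(J@Wi@J.T+1e-6*np.eye(6))
        q=np.clip(q+G@e+(np.eye(7)-G@J)@(ref-q)*pull/sub,lo,hi)
    return q
if __name__=='__main__':
    one=np.ones(7); mid=(lo+hi)/2
    for nm,a in dict(sync=(1,one,0,mid),sep=(0,one,0,mid),W1=(0,np.array([2,1,1,1,1,1,1.]),0,mid),W1b=(0,np.array([4,2,2,2,1,1,1.]),0,mid),W57=(0,np.array([1,1,1,1,3,3,3.]),0,mid),pm=(0,one,.03,mid),pm_=(0,one,-.03,mid),ps=(0,one,.05,Q[0])).items():
        print(nm,[ (run(Q[i],*T[i],*a)-Q[i+1]).round(2).tolist() for i in (0,1,4)])
E
python3 fit.py
```

```text
sync [[-0.1, -0.01, 0.1, 0.01, 0.02, 0.01, -0.07], [0.0, 0.01, 0.01, -0.01, -0.0, 0.01, 0.02], [0.03, -0.07, -0.03, 0.05, -0.15, -0.01, 0.12]]
sep [[-0.08, -0.01, 0.09, 0.01, -0.03, 0.02, 0.03], [-0.0, 0.01, 0.01, -0.01, -0.0, 0.01, 0.02], [-0.13, -0.04, 0.12, 0.06, -0.03, -0.01, 0.02]]
W1 [[-0.09, -0.01, 0.1, 0.01, -0.04, 0.02, 0.03], [0.0, 0.01, 0.01, -0.01, -0.0, 0.01, 0.02], [-0.14, -0.03, 0.13, 0.06, -0.03, -0.01, 0.02]]
W1b [[-0.17, -0.01, 0.19, 0.01, -0.05, 0.02, 0.05], [-0.03, 0.01, 0.04, -0.01, -0.01, 0.02, 0.03], [-0.08, -0.04, 0.07, 0.05, -0.07, -0.01, 0.05]]
W57 [[0.47, 0.08, -0.5, -0.0, 0.21, -0.04, -0.19], [0.14, 0.04, -0.14, -0.01, 0.06, -0.01, -0.03], [-0.33, -0.01, 0.32, 0.06, 0.09, -0.0, -0.07]]
pm [[-0.14, -0.01, 0.16, 0.01, -0.05, 0.02, 0.04], [-0.04, 0.01, 0.06, -0.01, -0.02, 0.02, 0.03], [-0.26, -0.02, 0.25, 0.06, 0.05, -0.01, -0.04]]
pm_ [[-0.0, -0.0, 0.01, 0.01, -0.02, 0.01, 0.01], [0.03, 0.02, -0.03, -0.01, 0.01, 0.01, 0.01], [0.01, -0.06, -0.01, 0.05, -0.13, -0.01, 0.1]]
ps [[-0.09, -0.01, 0.1, 0.01, -0.04, 0.02, 0.03], [-0.01, 0.01, 0.03, -0.01, -0.01, 0.02, 0.03], [-0.2, -0.03, 0.19, 0.06, 0.02, -0.01, -0.02]]
```

```bash
cat > refit.py <<'E'
from fk import D,R,s7,X0
import fast, numpy as np
from scipy.optimize import least_squares
D=D+[([1.157,.339,-1.086,2.014,.81,.875,-1.382],[.5058,-.2781,.2004],[2.66,.775,.143]),([1.369,-.199,-.775,2.262,.2,.415,-.528],[.3733,-.357,.2947],[2.383,.791,.27])]
def F(x):
    fast.X0=x; e=[]
    for q,p,o in D:
        pp,M,_,_=fast.fj(np.array(q)); e+=list((pp-p)*5)+list(R.from_matrix(R.from_rotvec(o).as_matrix().T@M).as_rotvec())
    return np.array(e)
w=least_squares(F,X0,loss='soft_l1',f_scale=.01); print(w.x.round(4).tolist()); print((F(w.x).reshape(-1,6)*[200]*3+[0]*0).round(1) if 0 else (F(w.x).reshape(-1,6)*np.array([200]*3+[1000]*3)).round(1))
E
python3 refit.py
```

```text
[-0.0461, 1.5303, 0.2848, 0.5429, 0.4718, 0.355, 0.0146, -0.0016, 0.0023, -0.0319, -0.0024]
[[  0.9  -0.3  -0.8   0.    0.1   5.6]
 [  5.8  -1.3   1.4  -2.4 -22.1   0.1]
 [  4.3  -0.5   2.1   0.4 -26.1  -3. ]
 [ -6.1   1.2  -7.2   0.9 -26.1  -1.7]
 [-10.9   2.8   8.4   0.8 -16.7   3.3]
 [ -0.7  -0.9  -5.7   0.3 -27.8  -3.8]]
```

```bash
cat >> refit.py <<'E'
print('---')
off=None
def F2(x):
    fast.X0=np.r_[x[:6],x[6:9],x[9:11]]; e=[]
    d=np.r_[0,x[11:16],0]
    for q,p,o in D:
        pp,M,_,_=fast.fj(np.array(q)+d); e+=list((pp-p)*5)+list(R.from_matrix(R.from_rotvec(o).as_matrix().T@M).as_rotvec())
    return np.array(e)
for reg in (.3,.03):
    w=least_squares(lambda x:np.r_[F2(x),.02*x[11:16],reg*x[6:11]],np.r_[X0,np.zeros(5)]); print(w.x.round(4).tolist(),w.cost); print((F2(w.x).reshape(-1,6)*np.array([200]*3+[1000]*3)).round(1))
E
python3 refit.py | sed -n '/---/,$p'
```

```text
---
[-0.0266, 1.5259, 0.2885, 0.5424, 0.4809, 0.348, 0.0323, -0.0184, 0.0031, -0.0294, 0.0169, 0.0307, 0.0288, -0.0142, 0.0152, -0.0065] 0.003015485805766802
[[  1.5  -1.3  -1.6   8.5 -28.5  -0.1]
 [  3.6  -1.3  -1.8   4.7 -19.6  -0.2]
 [  2.3  -0.8  -0.3   3.9 -21.7  -1.5]
 [ -1.9   1.6   2.4 -12.9  -4.1   2.7]
 [ -4.8   2.4   6.1  11.3 -11.7   2.1]
 [ -0.7  -0.7  -4.7   3.4 -16.5  -3.1]]
[-0.0271, 1.526, 0.289, 0.5428, 0.4812, 0.3494, 0.0402, -0.0192, 0.0024, -0.0323, 0.0245, 0.031, 0.028, -0.0139, 0.0152, -0.0074] 0.0028809827328087328
[[  1.8  -1.1  -1.5   8.3 -28.   -0.2]
 [  3.6  -1.3  -1.9   4.7 -19.8  -0.1]
 [  2.3  -0.8  -0.4   4.1 -22.   -1.3]
 [ -1.7   1.9   2.3 -13.2  -3.8   2.8]
 [ -4.3   2.4   6.1  11.6 -10.6   2. ]
 [ -1.6  -1.2  -4.7   3.3 -15.9  -3.2]]
```

```bash
cat > refit2.py <<'E'
from refit import D,R,X0,np,fast,least_squares
def F3(x):
    fast.X0=x[:11]; e=[]; Tm=R.from_rotvec(x[11:14]).as_matrix(); Bm=R.from_rotvec(np.r_[x[14:16],0]).as_matrix()
    for q,p,o in D:
        pp,M,_,_=fast.fj(np.array(q)); M=Bm@M@Tm; pp=Bm@pp+M@np.r_[x[16:18],0]; e+=list((pp-p)*5)+list(R.from_matrix(R.from_rotvec(o).as_matrix().T@M).as_rotvec())
    return np.array(e)
w=least_squares(lambda x:np.r_[F3(x),.02*x[6:]],np.r_[X0,np.zeros(7)]); print('===',w.x.round(4).tolist(),w.cost); print((F3(w.x).reshape(-1,6)*np.array([200]*3+[1000]*3)).round(1))
E
python3 refit2.py | sed -n '/===/,$p'
```

```text
=== [-0.0794, 1.5018, 0.3032, 0.5541, 0.4719, 0.3554, 0.0492, 0.0069, 0.0145, -0.0389, 0.0407, -0.0299, 0.0405, 0.0, 0.0119, 0.0326, 0.0088, -0.0044] 0.0017982010529491491
[[ -0.   -0.   -1.8  -8.9  12.9  10.4]
 [  1.    0.1   2.9   0.6   7.    5.1]
 [  0.4  -1.2   2.7   3.1   7.    3.6]
 [ -0.8   1.7  -3.4   5.5   3.4   2. ]
 [ -0.4   0.8   4.6  -0.9  -8.2  -2.8]
 [ -0.2  -1.3  -5.    0.6 -22.3 -18.3]]
```

```bash
python3 - <<'E'
s=open('fast.py').read()
s=s.replace("def rz(t)","X0=np.array([-0.0794,1.5018,0.3032,0.5541,0.4719,0.3554,0.0492,0.0069,0.0145,-0.0389,0.0407])\nTm=R.from_rotvec([-0.0299,0.0405,0]).as_matrix(); Bm=R.from_rotvec([.0119,.0326,0]).as_matrix(); dt=np.array([.0088,-.0044,0])\ndef rz(t)",1)
s=s.replace("def rv(M)","fj0=fj\ndef fj(q):\n    p,M,J,el=fj0(q); M=Bm@M@Tm; J=np.vstack([Bm@J[:3],Bm@J[3:]]); d=M@dt; J[:3]+=np.cross(J[3:].T,d).T; return Bm@p+d,M,J,Bm@el\ndef rv(M)",1)
open('fast.py','w').write(s)
s=open('plan4.py').read().replace("qc=np.array([1.236,-.208,-1.406,2.434,-.202,.17,-.12])","qc=np.array([1.369,-.199,-.775,2.262,.2,.415,-.528])").replace("free=1","free=0").replace("<120","<60").replace("p4.pkl","p6.pkl").replace("U(.3,.62),U(-.6,.02)","U(.33,.56),U(-.55,-.1)")
open('plan6.py','w').write(s)
E
sed -i 's/^from refit/from refit/' refit2.py; python3 plan6.py; python3 fit.py | head -2
```

```text
[(5413, 6, 3), (5338, 3, 1), (5573, 4, 2), (5369, 2, 0)]
0.021 20 [([0.547, -0.324, 0.318], -1.39, 37)] g [ 1.37  0.75 -1.2   2.31  1.84  0.38 -1.14] p [ 0.04  0.38 -0.75  2.38  1.67  0.64 -2.21]
0.019 20 [([0.335, -0.389, 0.32], -1.13, 36), ([0.529, -0.251, 0.294], -1.38, 32)] g [ 1.37  0.74 -1.19  2.31  1.85  0.37 -1.15] p [ 0.02  0.38 -0.73  2.38  1.68  0.63 -2.21]
0.018 20 [([0.546, -0.248, 0.21], -1.46, 28)] g [ 1.36  0.74 -1.18  2.31  1.85  0.36 -1.16] p [ 0.01  0.37 -0.71  2.39  1.68  0.62 -2.21]
0.018 20 [([0.55, -0.287, 0.311], -1.26, 37)] g [ 1.36  0.73 -1.18  2.31  1.85  0.35 -1.16] p [ 0.    0.37 -0.7   2.39  1.68  0.61 -2.21]
0.017 20 [([0.517, -0.203, 0.287], -1.33, 30)] g [ 1.36  0.74 -1.19  2.31  1.85  0.36 -1.16] p [ 0.01  0.37 -0.72  2.39  1.68  0.62 -2.21]
0.016 20 [([0.547, -0.31, 0.219], -1.44, 39)] g [ 1.36  0.74 -1.18  2.31  1.85  0.36 -1.16] p [ 0.01  0.37 -0.71  2.39  1.68  0.62 -2.21]
sync [[0.0, 0.0, -0.02, -0.0, 0.06, -0.02, -0.12], [0.04, 0.01, -0.06, 0.01, -0.03, -0.03, 0.03], [0.28, -0.05, -0.23, -0.02, -0.28, 0.0, 0.24]]
sep [[0.05, 0.01, -0.06, 0.0, 0.01, -0.02, -0.02], [0.03, 0.01, -0.05, 0.01, -0.03, -0.03, 0.03], [0.12, -0.02, -0.09, -0.01, -0.15, 0.0, 0.12]]
```

```bash
cat >> chk.py <<'E'
import json
open('log.jsonl','a').write(json.dumps([o['joints'].tolist(),o['tcp_pos'].tolist(),o['orientation'].tolist(),float(abs(o['qvel']).max())])+'\n')
E
python3 - <<'E'
from chk import *
print(o['qvel'].round(3)); print(*rel([.53,-.33,.3],Rgrip(-1.35,0,35)))
E
```

```text
q [ 1.369 -0.199 -0.775  2.262  0.2    0.415 -0.528] F [-0.3 -0.6 -0.6]
[-0.201 -0.08   0.284  0.013 -0.229 -0.01   0.279]
[141.7  60.4  39.8] [ 0.0391 -0.25    0.3385]
```

>>> step_arm:
  moves:
    - [0,0,0,0,0,0,85]
    - [0,0,0,0,0,0,85]
    - [0,0,0,0,0,0,85]
    - [0,0,0,0,0,0,85]

```text
clock: 4.0
tcp_pos: [0.377, -0.3527, 0.2918]
orientation: [2.385, 0.803, 0.272]
contact_force: [0.7, 0.5, 0.2]
grip_width: 0.0854
gripper_force: 0.0
```

```bash
python3 - <<'E'
from chk import *
print(o['qvel'].round(3),o['tcp_pos'].round(4),o['orientation'].round(3))
E
```

```text
q [ 1.369 -0.194 -0.787  2.263  0.207  0.415 -0.537] F [0.7 0.5 0.2]
[-0.001 -0.002  0.003  0.002 -0.002  0.001  0.004] [ 0.377  -0.3527  0.2918] [2.385 0.803 0.272]
```

```bash
cat > refit3.py <<'E'
import json,numpy as np, fast
from fk import R,D
from scipy.optimize import least_squares
S=[D[0],D[2]]+[tuple(x[:3]) for x in map(json.loads,open('log.jsonl')) if x[3]<.03]
def F(x,full=False):
    fast.X0=np.r_[x[:6],x[6:9],0,0] if len(x)>6 else np.r_[x,np.zeros(5)]; e=[]
    for q,p,o in S:
        pp,M,_,_=fast.fj0(np.array(q)); e+=list((pp-p)*5)+list(R.from_matrix(R.from_rotvec(o).as_matrix().T@M).as_rotvec())
    return np.array(e)
for x0 in ([0,1.55,.3,.5,.48,.33],[0,1.55,.3,.5,.48,.33,0,0,0]):
    w=least_squares(F,x0); print(w.x.round(4).tolist(),w.cost); print((F(w.x).reshape(-1,6)*np.array([200]*3+[1000]*3)).round(1))
E
python3 refit3.py
```

```text
[-0.0936, 1.4892, 0.2643, 0.5355, 0.4735, 0.3225] 0.007516755780176914
[[ -2.4   4.7   5.3   0.    0.1  12. ]
 [  7.6  -8.6   1.    1.9 -53.3  -5.1]
 [  5.3   9.8  -6.4   2.1 -56.3  -6.9]]
[-0.0881, 1.494, 0.3169, 0.5278, 0.4896, 0.3217, 0.0064, 0.0088, 0.0447] 0.0036478735510059603
[[  2.3   0.8   0.7   0.    0.1  11.3]
 [ -1.   -0.3   4.9   1.7 -50.1  -4.8]
 [  3.    0.4  -5.5   1.8 -53.   -6.5]]
```

```bash
python3 - <<'E'
s=open('fast.py').read()
i=s.index('def fj(q):'); j=s.index('fj0=fj')
s=s[:i]+'''def fj(q):
    a,b,z0,L1,L2,L3,o1,o2,o3,y1,y2,y3,sx,sy=X0; q=q*s7
    O=[];Ax=[]
    p=np.array([sx,sy,z0]); M=rz(q[0]+a); O.append(p);Ax.append(np.array([0,0,1.]))
    p=p+M@[o1,y1,0]; O.append(p);Ax.append(M[:,1]); M=M@ry(q[1]); O.append(p);Ax.append(M[:,2]); M=M@rz(q[2])
    p=p+M@[o2,y2,L1]; el=p; O.append(p);Ax.append(M[:,1]); M=M@ry(q[3]); p=p+M@[o3,0,0]
    O.append(p);Ax.append(M[:,2]); M=M@rz(q[4]); p=p+M@[0,y3,L2]; O.append(p);Ax.append(M[:,1]); M=M@ry(q[5])
    O.append(p);Ax.append(M[:,2]); M=M@rz(q[6]+b); p=p+M@[0,0,L3]
    Ax=np.array(Ax)*s7[:,None]; J=np.vstack([np.cross(Ax,p-np.array(O)).T,Ax.T]); return p,M,J,el
'''+s[s.index('def rv(M)'):]
open('fast.py','w').write(s)
t=open('refit3.py').read(); i=t.index('def F('); 
t=t[:i]+'''def mk(x): return np.r_[x[0],x[1],x[2:6],x[6:9],x[9:12],0,0]
def F(x):
    fast.X0=mk(x); e=[]
    for q,p,o in S:
        pp,M,_,_=fast.fj(np.array(q)); e+=list((pp-p)*5)+list(R.from_matrix(R.from_rotvec(o).as_matrix().T@M).as_rotvec())
    return np.array(e)
x0=np.r_[0,np.pi/2,.3,.5,.48,.33,np.zeros(6)]
w=least_squares(lambda x:np.r_[F(x),.02*x[6:]],x0); print(mk(w.x).round(4).tolist(),w.cost); print((F(w.x).reshape(-1,6)*np.array([200]*3+[1000]*3)).round(1))
'''
open('refit3.py','w').write(t)
E
python3 refit3.py
```

```text
[-0.0001, 1.5708, 0.2871, 0.5399, 0.4715, 0.3566, 0.0006, 0.0006, -0.0013, -0.0319, -0.0297, -0.0007, 0.0, 0.0] 4.221914039865995e-07
[[ 0.   0.  -0.   0.  -0.   0.1]
 [ 0.   0.  -0.   0.1  0.1 -0.2]
 [-0.  -0.   0.  -0.  -0.1  0.1]]
```

```bash
sed -i 's/^X0=.*/X0=np.array([0,np.pi\/2,0.2871,0.5399,0.4715,0.3566,0.0006,0.0006,-0.0013,-0.0319,-0.0297,-0.0007,0,0])/' fast.py
sed -i 's/^qc=.*/qc=np.array([1.369,-.194,-.787,2.263,.207,.415,-.537])/' plan6.py
python3 fit.py; python3 plan6.py
```

```text
sync [[-0.05, -0.0, 0.03, -0.01, 0.06, 0.0, -0.12], [0.01, 0.0, -0.01, 0.0, -0.01, -0.0, 0.01], [0.09, 0.0, -0.08, -0.01, -0.03, -0.0, 0.03]]
sep [[-0.01, 0.0, 0.01, -0.0, 0.0, 0.0, -0.01], [0.0, 0.0, -0.01, 0.0, -0.01, -0.0, 0.01], [-0.06, 0.01, 0.03, -0.0, 0.06, 0.01, -0.07]]
W1 [[-0.04, -0.0, 0.04, -0.0, -0.01, 0.0, 0.0], [0.0, 0.0, -0.01, 0.0, -0.01, -0.0, 0.01], [-0.09, 0.02, 0.06, 0.0, 0.08, 0.01, -0.09]]
W1b [[-0.15, -0.01, 0.15, 0.01, -0.03, 0.01, 0.03], [-0.03, -0.0, 0.03, 0.0, -0.02, -0.0, 0.02], [-0.05, 0.01, 0.03, -0.0, 0.06, 0.01, -0.07]]
W57 [[0.54, 0.11, -0.59, -0.03, 0.34, -0.04, -0.3], [0.16, 0.02, -0.17, -0.01, 0.07, -0.02, -0.05], [-0.21, 0.02, 0.16, 0.01, 0.14, 0.03, -0.15]]
pm [[-0.06, -0.0, 0.06, 0.0, -0.01, 0.01, 0.01], [-0.03, -0.0, 0.03, 0.0, -0.02, -0.0, 0.02], [-0.21, 0.02, 0.16, 0.01, 0.14, 0.03, -0.15]]
pm_ [[0.05, 0.01, -0.05, -0.01, 0.02, -0.0, -0.02], [0.03, 0.0, -0.03, 0.0, 0.0, -0.01, 0.0], [0.11, -0.0, -0.1, -0.01, -0.04, -0.0, 0.04]]
ps [[-0.02, 0.0, 0.02, -0.0, 0.0, 0.0, -0.0], [0.0, 0.0, -0.0, 0.0, -0.01, -0.0, 0.02], [-0.15, 0.02, 0.11, 0.0, 0.11, 0.02, -0.12]]
[(5653, 6, 0), (5710, 2, 0), (5657, 3, 0), (5557, 4, 0)]
```

```bash
cat > plan7.py <<'E'
import time,pickle,sys
from multiprocessing import Pool
from fast import *
from fast import track as _t
def track(q,wps,sub=1,free=0,stop=.02):
    q=np.array(q,float); pc,A,_,_=fj(q); mm=9; out=[]
    for i,(p,M) in enumerate(wps):
        p=np.array(p)
        for k in range(60*sub):
            d=p-pc; w=rv(M@A.T); nd,nw=np.linalg.norm(d),np.linalg.norm(w)
            if nd<1e-6 and nw<1e-6: break
            pc=pc+d*min(1,.05/sub/max(nd,1e-9)); A=R.from_rotvec(w*min(1,.15/sub/max(nw,1e-9))).as_matrix()@A
            for _ in range(2 if sub==1 else 1):
                pp,B,J,el=fj(q); e=np.r_[pc-pp,.3*rv(A@B.T)]; J[3:]*=.3
                q=q+J.T@np.linalg.solve(J@J.T+1e-6*np.eye(6),e)
            if i>=free:
                mm=min(mm,np.min(np.minimum(q-lo,hi-q)))
                if mm<stop: return out,mm,9
            q=np.clip(q,lo,hi)
        out.append(q.copy())
    return out,mm,0 if np.linalg.norm(fj(q)[0]-pc)<.003 else 9
def mkcarry(U):
    l1,l2,l3=U(0,35,3); xo=U(.47,.5)
    return [([.52,-.2036,.17],.107,35 if U()<.3 else l1),([U(.48,.6),0,U(.18,.22)],U(-.3,.2),l2),([xo,U(.12,.19),U(.14,.19)],U(-.3,.1),l3),([.503,.196,.115],-.085,35),([.527,.1945,.093],-.085,35)]
W=lambda L:[(p,Rgrip(y,0,l)) for p,y,l in L]
def job(a):
    seed,qc=a; rng=np.random.default_rng(seed); T=time.time(); best=[];n=k=0; U=rng.uniform
    while time.time()-T<100:
        n+=1
        A=[([U(.33,.56),U(-.55,-.1),U(.2,.42)],U(-1.6,1.5),U(-30,40)) for _ in range(rng.integers(0,3))]+[([.489,-.207,.115],.107,35),([.52,-.2036,.0704],.107,35)]
        o,mm,dev=track(qc,W(A))
        if dev: continue
        k+=1
        for _ in range(30):
            C=mkcarry(U); o2,m2,d2=track(o[-1],W(C))
            if not d2: best.append((min(mm,m2),A,C,o,o2))
    best.sort(key=lambda t:-t[0]); return n,k,best[:15]
if __name__=='__main__':
    qc=np.array(eval(sys.argv[1]))
    with Pool(4) as p: rs=p.map(job,[(i,qc) for i in range(4)])
    print([(a,b,len(c)) for a,b,c in rs]); B=sorted(sum([c for _,_,c in rs],[]),key=lambda t:-t[0]); pickle.dump(B,open('p7.pkl','wb'))
    f=lambda L:[(np.round(p,3).tolist(),round(y,2),round(l)) for p,y,l in L]
    for b in B[:4]: print(round(b[0],3),f(b[1]),'\n   C',f(b[2]),'\n   g',b[3][-1].round(2),'p',b[4][-1].round(2))
E
python3 plan7.py "[1.369,-.194,-.787,2.263,.207,.415,-.537]"
```

```text
[(9440, 12, 10), (9230, 14, 3), (9147, 17, 7), (9060, 7, 6)]
0.036 [([0.559, -0.308, 0.396], -1.45, 12), ([0.493, -0.206, 0.256], -1.25, 2), ([0.489, -0.207, 0.115], 0.11, 35), ([0.52, -0.204, 0.07], 0.11, 35)] 
   C [([0.52, -0.204, 0.17], 0.11, 25), ([0.515, 0.0, 0.2], -0.04, 19), ([0.473, 0.162, 0.178], 0.05, 23), ([0.503, 0.196, 0.115], -0.09, 35), ([0.527, 0.194, 0.093], -0.09, 35)] 
   g [ 1.39  0.63 -1.12  2.31  1.69  0.22 -1.01] p [-0.07  0.4  -0.77  2.32  1.54  0.71 -2.16]
0.036 [([0.559, -0.308, 0.396], -1.45, 12), ([0.493, -0.206, 0.256], -1.25, 2), ([0.489, -0.207, 0.115], 0.11, 35), ([0.52, -0.204, 0.07], 0.11, 35)] 
   C [([0.52, -0.204, 0.17], 0.11, 25), ([0.488, 0.0, 0.211], 0.1, 10), ([0.475, 0.173, 0.172], -0.01, 19), ([0.503, 0.196, 0.115], -0.09, 35), ([0.527, 0.194, 0.093], -0.09, 35)] 
   g [ 1.39  0.63 -1.12  2.31  1.69  0.22 -1.01] p [-0.07  0.4  -0.76  2.32  1.54  0.7  -2.16]
0.035 [([0.542, -0.366, 0.232], -1.28, 23), ([0.489, -0.207, 0.115], 0.11, 35), ([0.52, -0.204, 0.07], 0.11, 35)] 
   C [([0.52, -0.204, 0.17], 0.11, 26), ([0.59, 0.0, 0.211], 0.1, 29), ([0.489, 0.144, 0.167], 0.04, 32), ([0.503, 0.196, 0.115], -0.09, 35), ([0.527, 0.194, 0.093], -0.09, 35)] 
   g [ 1.39  0.63 -1.12  2.31  1.69  0.22 -1.  ] p [-0.79  0.3   0.05  2.36  1.49  0.42 -2.21]
0.035 [([0.553, -0.267, 0.338], -1.46, 20), ([0.489, -0.207, 0.115], 0.11, 35), ([0.52, -0.204, 0.07], 0.11, 35)] 
   C [([0.52, -0.204, 0.17], 0.11, 25), ([0.587, 0.0, 0.217], -0.26, 23), ([0.486, 0.134, 0.177], 0.03, 3), ([0.503, 0.196, 0.115], -0.09, 35), ([0.527, 0.194, 0.093], -0.09, 35)] 
   g [ 1.39  0.63 -1.12  2.31  1.69  0.22 -1.  ] p [-0.27  0.35 -0.53  2.33  1.52  0.61 -2.18]
```

```bash
cat >> chk.py <<'E'
from plan7 import track as tr, W
def m7(L): return tr(q,W(L),sub=2,stop=-1)[1:]
E
python3 - <<'E'
from chk import *
A=[([.553,-.267,.338],-1.46,20),([.489,-.207,.115],.107,35),([.52,-.2036,.0704],.107,35)]
B=[([.542,-.366,.232],-1.28,23)]+A[1:]
print(m7(A),m7(B)); print(*rel(A[0][0],Rgrip(-1.46,0,20)))
E
```

```text
q [ 1.369 -0.194 -0.787  2.263  0.207  0.415 -0.537] F [0.7 0.5 0.2]
(np.float64(-0.03405030804791517), 0) (np.float64(-0.10844950673990383), 9)
[192.1  58.1 -13.5] [ 0.2894 -0.2602  0.4744]
```

```bash
sed -i 's/sub=1,free=0/sub=2,free=0/; s/<100/<130/' plan7.py; python3 plan7.py "[1.369,-.194,-.787,2.263,.207,.415,-.537]"; python3 - <<'E'
import pickle
from plan7 import *
q=np.array([1.369,-.194,-.787,2.263,.207,.415,-.537])
for b in pickle.load(open('p7.pkl','rb'))[:12]: print(round(b[0],3),[round(float(tr),3) for tr in (track(q,W(b[1]),sub=6,stop=-1)[1],track(q,W(b[1]+b[2]),sub=6,stop=-1)[1])],len(b[1]))
E
```

```text
[(11063, 4, 0), (10640, 3, 0), (10694, 8, 0), (10480, 5, 0)]
```

```bash
cat > plan8.py <<'E'
from plan7 import *
def ik(q,p,M,n=60):
    for _ in range(n):
        pp,B,J,_=fj(q); e=np.r_[p-pp,.3*rv(M@B.T)]; J[3:]*=.3; q=q+J.T@np.linalg.solve(J@J.T+1e-5*np.eye(6),e)
    return q,np.linalg.norm(e)
def jb(a):
    seed,S=a; rng=np.random.default_rng(seed); T=time.time(); res=[]
    while time.time()-T<70:
        i=rng.integers(len(S)); C=mkcarry(rng.uniform); o,m,d=track(S[i],W(C),stop=.02)
        if not d: res.append((m,i,C,o))
    return res
if __name__=='__main__':
    rng=np.random.default_rng(0); p=np.array([.52,-.2036,.0704]); M=Rgrip(.107); S=[]
    for _ in range(1500):
        q,e=ik(rng.uniform(lo,hi),p,M,25)
        if e<1e-4 and np.all(q>lo+.03) and np.all(q<hi-.03): S.append(q)
    S=np.array(S); S=S[np.argsort(S[:,0])]; print(len(S))
    keep=[0]
    for i in range(1,len(S)):
        if min(np.linalg.norm(S[i]-S[k]) for k in keep)>.08: keep.append(i)
    S=S[keep]; print(len(S)); 
    with Pool(4) as P: r=sum(P.map(jb,[(i,S) for i in range(4)]),[])
    for i in range(len(S)):
        x=[t for t in r if t[1]==i]; b=max(x,key=lambda t:t[0]) if x else None
        print(i,S[i].round(2),len(x),round(b[0],3) if b else '')
    pickle.dump((S,r),open('p8.pkl','wb'))
E
python3 plan8.py
```

```text
14
11
0 [-0.23  0.51  0.85  2.4   4.43  0.71  2.28] 0 
1 [-0.19  0.49  0.79  2.4   4.43  0.68  2.28] 0 
2 [-0.11  0.45  0.69  2.4   4.43  0.62  2.3 ] 0 
3 [-0.03  0.42  0.59  2.39  4.42  0.56  2.31] 0 
4 [0.1  0.39 0.43 2.39 4.41 0.49 2.34] 0 
5 [0.17 0.38 0.34 2.38 4.41 0.46 2.35] 0 
6 [0.38 0.36 0.1  2.37 4.39 0.37 2.39] 0 
7 [ 0.49  0.36 -0.03  2.36  4.38  0.32  2.41] 0 
8 [ 0.54  0.36 -0.09  2.36  4.37  0.3   2.42] 0 
9 [ 1.42  0.66 -1.16  2.31  1.66  0.26 -0.97] 0 
10 [ 1.51  0.79 -1.31  2.3   1.63  0.41 -0.88] 0
```

```bash
cat > plan9.py <<'E'
from plan7 import *
from plan8 import ik
# carry params: lift z,yaw,lean | mid x,y,z,yaw,lean | m2 x,y,z,yaw,lean | out x
LO=np.array([.14,-.5,25, .44,-.15,.18,-.7,25, .42,.08,.14,-.6,25, .485]); HI=np.array([.26,.6,45, .64,.08,.30,.7,45, .485,.24,.24,.4,45, .505])
drop=lambda l:max(0,np.sin(np.radians(35-l)))*.15
def wps(v,fl=0):
    L=[([.52,-.2036,max(v[0],.09+drop(v[2]))],v[1],v[2]),([v[3],v[4],max(v[5],.155+drop(v[7]))],v[6],v[7]),([v[8],v[9],max(v[10],.125+drop(v[12]))],v[11],v[12]),([v[13],.2,.115],-.085,35),([.527,.1945,.093],-.085,35)]
    return [(p,Rgrip(y,fl,l)) for p,y,l in L],L
def score(q,v,fl,stop=.03):
    w,_=wps(v,fl); o,m,d=track(q,w,sub=2,stop=stop)
    if d==0: return 10+m
    return len(o)   # waypoints completed
def jb(a):
    seed,S=a; rng=np.random.default_rng(seed); T=time.time(); res=[]
    while time.time()-T<110:
        i=rng.integers(len(S)); q,fl=S[i]; best=-1
        for _ in range(12):
            v=rng.uniform(LO,HI); s=score(q,v,fl)
            if s>best: best,bv=s,v
        for _ in range(40):
            v=np.clip(bv+rng.normal(0,.25,14)*(HI-LO)*(rng.random(14)<.4),LO,HI); s=score(q,v,fl)
            if s>=best: best,bv=s,v
        res.append((best,i,bv))
    return res
if __name__=='__main__':
    rng=np.random.default_rng(0); p=np.array([.52,-.2036,.0704]); S=[]
    S0,_=pickle.load(open('p8.pkl','rb'))
    for q in list(S0)+[np.array(x) for x in ([1.39,.63,-1.12,2.31,1.69,.22,-1.0],[1.46,.72,-1.23,2.31,1.65,.33,-.92])]:
        for fl in (0,1):
            q2=q.copy()
            if fl: q2[6]+=np.pi if q[6]<0 else -np.pi
            q2,e=ik(q2,p,Rgrip(.107,fl)); 
            if e<1e-4 and np.all(q2>lo+.03)and np.all(q2<hi-.03): S.append((q2,fl))
    print(len(S))
    with Pool(4) as P: r=sum(P.map(jb,[(i,S) for i in range(4)]),[])
    for i in range(len(S)):
        x=[t for t in r if t[1]==i]; print(i,S[i][1],S[i][0].round(2),len(x),[round(t[0],3) for t in sorted(x,key=lambda t:-t[0])[:3]])
    r.sort(key=lambda t:-t[0]); pickle.dump((S,r),open('p9.pkl','wb'))
    for t in r[:2]: print(t[0],t[1],[(np.round(p,3).tolist(),round(y,2),round(l)) for p,y,l in wps(t[2])[1]])
E
python3 plan9.py
```

```text
26
0 0 [-0.23  0.51  0.85  2.4   4.43  0.71  2.28] 156 [0, 0, 0]
1 1 [-0.23  0.51  0.85  2.4   4.43  0.71 -0.87] 162 [0, 0, 0]
2 0 [-0.19  0.49  0.79  2.4   4.43  0.68  2.28] 155 [0, 0, 0]
3 1 [-0.19  0.49  0.79  2.4   4.43  0.68 -0.86] 181 [0, 0, 0]
4 0 [-0.11  0.45  0.69  2.4   4.43  0.62  2.3 ] 184 [0, 0, 0]
5 1 [-0.11  0.45  0.69  2.4   4.43  0.62 -0.84] 184 [0, 0, 0]
6 0 [-0.03  0.42  0.59  2.39  4.42  0.56  2.31] 163 [0, 0, 0]
7 1 [-0.03  0.42  0.59  2.39  4.42  0.56 -0.83] 172 [0, 0, 0]
8 0 [0.1  0.39 0.43 2.39 4.41 0.49 2.34] 179 [0, 0, 0]
9 1 [ 0.1   0.39  0.43  2.39  4.41  0.49 -0.8 ] 188 [0, 0, 0]
10 0 [0.17 0.38 0.34 2.38 4.41 0.46 2.35] 188 [0, 0, 0]
11 1 [ 0.17  0.38  0.34  2.38  4.41  0.46 -0.79] 163 [0, 0, 0]
12 0 [0.38 0.36 0.1  2.37 4.39 0.37 2.39] 177 [1, 0, 0]
13 1 [ 0.38  0.36  0.1   2.37  4.39  0.37 -0.76] 183 [1, 1, 1]
14 0 [ 0.49  0.36 -0.03  2.36  4.38  0.32  2.41] 172 [1, 1, 1]
15 1 [ 0.49  0.36 -0.03  2.36  4.38  0.32 -0.73] 164 [1, 1, 1]
16 0 [ 0.54  0.36 -0.09  2.36  4.37  0.3   2.42] 180 [1, 1, 1]
17 1 [ 0.54  0.36 -0.09  2.36  4.37  0.3  -0.72] 173 [1, 
[... 581 characters left out ...]
.078)]
24 0 [ 1.46  0.72 -1.23  2.3   1.64  0.32 -0.92] 192 [np.float64(10.048), np.float64(10.048), np.float64(10.048)]
25 1 [ 1.46  0.72 -1.23  2.3   1.64  0.32  2.22] 178 [np.float64(10.048), np.float64(10.048), np.float64(10.048)]
10.105359525983118 18 [([0.52, -0.204, 0.152], np.float64(-0.17), 35), ([0.64, 0.026, 0.18], np.float64(-0.7), 32), ([0.461, 0.24, 0.16], np.float64(-0.6), 40), ([0.495, 0.2, 0.115], -0.09, 35), ([0.527, 0.194, 0.093], -0.09, 35)]
10.104551969514077 18 [([0.52, -0.204, 0.14], np.float64(-0.22), 35), ([0.572, 0.08, 0.189], np.float64(-0.57), 26), ([0.471, 0.159, 0.155], np.float64(-0.55), 27), ([0.496, 0.2, 0.115], -0.09, 35), ([0.527, 0.194, 0.093], -0.09, 35)]
```

```bash
cat > plan10.py <<'E'
from plan7 import *
LO=np.array([.36,-.5,.2,-1.6,-20, .36,-.5,.2,-1.6,-20, .46,.11]); HI=np.array([.56,-.1,.42,1,42, .56,-.1,.42,1,42, .50,.2])
def wp(v): return [(v[0:3],v[3],v[4]),(v[5:8],v[8],v[9]),([v[10],-.207,v[11]],.107,35),([.52,-.2036,.0704],.107,35)]
def score(q,v,stop=.03):
    o,m,d=track(q,W(wp(v)),sub=2,stop=stop)
    if d: return len(o)
    return 10+min(m,.08)-abs(o[-1][0]-1.42)
def jb(a):
    seed,q=a; rng=np.random.default_rng(seed); T=time.time(); res=[]
    while time.time()-T<70:
        best=-1
        for _ in range(15):
            v=rng.uniform(LO,HI); s=score(q,v)
            if s>best: best,bv=s,v
        for _ in range(60):
            v=np.clip(bv+rng.normal(0,.2,12)*(HI-LO)*(rng.random(12)<.4),LO,HI); s=score(q,v)
            if s>=best: best,bv=s,v
        res.append((best,bv))
    return sorted(res,key=lambda t:-t[0])[:8]
if __name__=='__main__':
    q=np.array(eval(sys.argv[1]))
    with Pool(4) as P: r=sorted(sum(P.map(jb,[(i,q) for i in range(4)]),[]),key=lambda t:-t[0])
    pickle.dump(r,open('p10.pkl','wb'))
    for s,v in r[:6]:
        o,m,d=track(q,W(wp(v)),sub=8,stop=-1); print(round(s,3),round(m,3),d,[(np.round(p,3).tolist(),round(y,2),round(l)) for p,y,l in wp(v)[:3]],o[-1].round(2))
E
python3 plan10.py "[1.369,-.194,-.787,2.263,.207,.415,-.537]"
```

```text
3 -0.201 9 [([0.376, -0.462, 0.302], np.float64(-1.0), 2), ([0.516, -0.426, 0.267], np.float64(0.16), -20), ([0.47, -0.207, 0.166], 0.11, 35)] [ 1.16  0.46 -0.81  2.32  0.32  0.17  0.28]
3 -0.213 9 [([0.372, -0.461, 0.42], np.float64(-0.64), 42), ([0.56, -0.5, 0.392], np.float64(1.0), -20), ([0.498, -0.207, 0.199], 0.11, 35)] [ 1.23  0.49 -0.89  2.32 -1.24  0.17  1.86]
3 -0.217 9 [([0.415, -0.377, 0.386], np.float64(-0.57), 34), ([0.432, -0.471, 0.205], np.float64(0.59), 26), ([0.464, -0.207, 0.17], 0.11, 35)] [ 1.24  0.49 -0.9   2.32 -1.37  0.17  2.03]
3 -0.201 9 [([0.548, -0.19, 0.22], np.float64(-0.41), 22), ([0.534, -0.266, 0.335], np.float64(0.63), -9), ([0.495, -0.207, 0.175], 0.11, 35)] [ 1.16  0.46 -0.81  2.32  0.3   0.17  0.3 ]
3 -0.204 9 [([0.515, -0.212, 0.287], np.float64(-1.13), 15), ([0.468, -0.1, 0.206], np.float64(-0.32), 27), ([0.466, -0.207, 0.193], 0.11, 35)] [ 1.21  0.48 -0.87  2.32 -0.91  0.17  1.53]
3 -0.199 9 [([0.529, -0.5, 0.305], np.float64(-0.25), 42), ([0.514, -0.41, 0.2], np.float64(-0.32), 32), ([0.481, -0.207, 0.173], 0.11, 35)] [ 1.18  0.47 -0.83  2.32 -0.32  0.17  0.92]
```

```bash
python3 - <<'E'
s=open('plan10.py').read()
i=s.index('LO='); j=s.index('def jb')
s=s[:i]+'''LO=np.r_[np.tile([.34,-.55,.2,-1.9,-30],3),.46,.11]; HI=np.r_[np.tile([.60,0.,.45,1.2,45],3),.50,.2]
def wp(v): return [(v[5*k:5*k+3],v[5*k+3],v[5*k+4]) for k in range(3)]+[([v[15],-.207,v[16]],.107,35),([.52,-.2036,.0704],.107,35)]
def score(q,v,stop=.03):
    w=W(wp(v)); o,m1,d=track(q,w[:3],sub=2,stop=.02)
    if d: return -10+len(o)
    o,m2,d=track(o[-1],w[3:],sub=2,stop=-9)
    return min(m1,m2,.06)-.5*abs(o[-1][0]-1.42)
'''+s[j:].replace('normal(0,.2,12)','normal(0,.15,17)').replace('rng.random(12)','rng.random(17)').replace('best=-1','best=-99').replace('range(60)','range(150)').replace('<70','<100').replace('[:3]]','[:4]]')
open('plan10.py','w').write(s)
E
python3 plan10.py "[1.369,-.194,-.787,2.263,.207,.415,-.537]"
```

```text
0.059 0.011 0 [([0.544, -0.55, 0.226], np.float64(-1.9), 27), ([0.6, -0.12, 0.335], np.float64(-1.42), -15), ([0.503, -0.352, 0.405], np.float64(-1.82), 6), ([0.5, -0.207, 0.11], 0.11, 35)] [ 1.41  0.65 -1.14  2.31  1.67  0.24 -0.99]
0.056 0.04 0 [([0.546, -0.104, 0.266], np.float64(-1.86), -9), ([0.515, -0.205, 0.24], np.float64(-1.34), -20), ([0.34, -0.55, 0.219], np.float64(-1.9), -6), ([0.493, -0.207, 0.11], 0.11, 35)] [ 1.43  0.67 -1.17  2.31  1.66  0.26 -0.96]
0.04 -0.003 0 [([0.34, -0.55, 0.268], np.float64(-1.55), 39), ([0.39, -0.502, 0.45], np.float64(-1.9), 41), ([0.359, -0.55, 0.281], np.float64(-1.9), -12), ([0.481, -0.207, 0.11], 0.11, 35)] [ 1.41  0.65 -1.15  2.31  1.67  0.24 -0.98]
0.027 0.044 0 [([0.562, -0.145, 0.34], np.float64(1.2), -30), ([0.533, -0.55, 0.386], np.float64(-1.8), 45), ([0.488, -0.512, 0.213], np.float64(-1.27), -2), ([0.471, -0.207, 0.11], 0.11, 35)] [ 1.44  0.68 -1.19  2.31  1.65  0.28 -0.95]
0.024 0.024 0 [([0.47, -0.055, 0.342], np.float64(-1.3), 12), ([0.522, -0.328, 0.253], np.float64(-1.9), 1), ([0.455, -0.541, 0.254], np.float64(-1.39), -4), ([0.466, -0.207, 0.11], 0.11, 35)] [ 1.43  0.67 -1.18  2.31  1.66  0.27 -0.96]
-0.004 0.022 0 [([0.483, -0.026, 0.342], np.float64(0.82), -13), ([0.34, -0.21, 0.446], np.float64(-1.25), 4), ([0.54, -0.48, 0.292], np.float64(-1.9), 9), ([0.488, -0.207, 0.122], 0.11, 35)] [ 1.42  0.66 -1.16  2.31  1.67  0.25 -0.98]
```

```bash
python3 - <<'E'
from chk import *
w1=([.546,-.104,.266],-1.86,-9);w2=([.515,-.205,.24],-1.34,-20);w3=([.34,-.55,.22],-1.9,-6); pre=([.493,-.207,.11],.107,35); g=([.52,-.2036,.0704],.107,35)
for x in (.45,.47,.49):
  for z in (.17,.2,.23):
    for l in (25,35): 
      o_,m,d=tr(q,W([w1,w2,w3,([x,-.21,z],.107,l),pre,g]),sub=8,stop=-1); print(x,z,l,m.round(3),d,o_[-1][0].round(2))
print(*rel(w1[0],Rgrip(w1[1],0,w1[2])))
E
```

```text
q [ 1.369 -0.194 -0.787  2.263  0.207  0.415 -0.537] F [0.7 0.5 0.2]
0.45 0.17 25 -0.209 9 1.14
0.45 0.17 35 -0.204 9 1.15
0.45 0.2 25 -0.202 9 1.16
0.45 0.2 35 -0.199 9 1.18
0.45 0.23 25 -0.199 9 1.17
0.45 0.23 35 -0.2 9 1.19
0.47 0.17 25 -0.215 9 1.12
0.47 0.17 35 -0.211 9 1.13
0.47 0.2 25 -0.205 9 1.15
0.47 0.2 35 -0.2 9 1.17
0.47 0.23 25 -0.201 9 1.16
0.47 0.23 35 -0.199 9 1.18
0.49 0.17 25 -0.218 9 1.11
0.49 0.17 35 -0.218 9 1.12
0.49 0.2 25 -0.21 9 1.13
0.49 0.2 35 -0.204 9 1.15
0.49 0.23 25 -0.204 9 1.15
0.49 0.23 35 -0.199 9 1.17
[285.  -92.3 -36.6] [ 0.7412 -0.2353  0.934 ]
```

```bash
python3 - <<'E'
s=open('plan10.py').read()
i=s.index('LO='); j=s.index('def score')
s=s[:i]+'''LO=np.r_[np.tile([.34,-.55,.2,-1.9,-30],3),.46,.11,.37,-.3,.1,-.5,5]; HI=np.r_[np.tile([.60,0.,.45,1.2,45],3),.50,.13,.5,-.12,.26,.5,45]
def wp(v):
    h=v[17:20].copy()
    if h[2]<.18: h[0]=min(h[0],.42)
    return [(v[5*k:5*k+3],v[5*k+3],v[5*k+4]) for k in range(3)]+[(h,v[20],v[21]),([v[15],-.207,v[16]],.107,35),([.52,-.2036,.0704],.107,35)]
'''+s[j:].replace('normal(0,.15,17)','normal(0,.15,22)').replace('rng.random(17)','rng.random(22)').replace('w[:3]','w[:4]').replace('w[3:]','w[4:]').replace('[:4]]','[:5]]').replace('sub=2,stop=-9','sub=3,stop=-9').replace('<100','<150')
s=s.replace("return min(m1,m2,.06)","return min(m1,m2,.06)")
open('plan10.py','w').write(s)
E
python3 plan10.py "[1.369,-.194,-.787,2.263,.207,.415,-.537]"
```

```text
-0.015 0.001 0 [([0.469, -0.276, 0.2], np.float64(0.25), -9), ([0.454, -0.326, 0.401], np.float64(-0.61), 25), ([0.447, -0.356, 0.36], np.float64(-1.57), 25), ([0.418, -0.215, 0.1], np.float64(-0.21), 25), ([0.468, -0.207, 0.118], 0.11, 35)] [ 1.41  0.65 -1.15  2.31  1.67  0.25 -0.98]
-0.304 -0.235 9 [([0.519, -0.231, 0.337], np.float64(-0.18), -23), ([0.573, -0.55, 0.35], np.float64(-0.86), 21), ([0.34, 0.0, 0.45], np.float64(0.1), -14), ([0.381, -0.242, 0.254], np.float64(0.5), 36), ([0.5, -0.207, 0.116], 0.11, 35)] [ 1.28  0.51 -0.94  2.32 -1.37  0.17  2.12]
-0.304 -0.219 9 [([0.544, -0.55, 0.401], np.float64(-0.23), 37), ([0.562, -0.161, 0.272], np.float64(-0.31), -1), ([0.537, -0.193, 0.24], np.float64(0.73), -7), ([0.413, -0.3, 0.228], np.float64(-0.09), 41), ([0.482, -0.207, 0.127], 0.11, 35)] [ 1.24  0.49 -0.9   2.32 -1.37  0.17  2.03]
-0.304 -0.221 9 [([0.377, -0.55, 0.393], np.float64(0.98), -5), ([0.473, -0.408, 0.331], np.float64(0.07), 34), ([0.355, -0.462, 0.45], np.float64(-0.31), -11), ([0.398, -0.252, 0.221], np.float64(-0.18), 28), ([0.473, -0.207, 0.12], 0.11, 35)] [ 1.24  0.5  -0.91  2.32 -1.37  0.17  2.05]
-0.304 -0.218 9 [([0.473, -0.316, 0.439], np.float64(-0.24), 38), ([0.417, -0.491, 0.39], np.float64(0.27), 26), ([0.49, -0.144, 0.332], np.float64(1.2), -11), ([0.42, -0.218, 0.161], np.float64(0.39), 22), ([0.494, -0.207, 0.113], 0.11, 35)] [ 1.25  0.49 -0.91  2.32 -1.37  0.17  2.05]
-0.304 -0.211 9 [([0.352, -0.55, 0.223], np.float64(-0.24), 39), ([0.359, -0.047, 0.212], np.float64(1.06), -27), ([0.6, -0.263, 0.252], np.float64(-0.19), -5), ([0.476, -0.284, 0.26], np.float64(-0.17), 35), ([0.485, -0.207, 0.129], 0.11, 35)] [ 1.22  0.49 -0.88  2.32 -1.12  0.17  1.74]
```

```bash
echo $(( ($(date +%s)-$(stat -c %Y pics/scene1.png))/60 )) min; sed -i 's/<150/<45/' plan10.py; python3 - <<'E'
s=open('plan10.py').read()
s=s.replace("        best=-99\n        for _ in range(15):\n            v=rng.uniform(LO,HI)","        best=-99\n        v0=np.array([.469,-.276,.2,.25,-9,.454,-.326,.401,-.61,25,.447,-.356,.36,-1.57,25,.468,.118,.418,-.215,.1,-.21,25])\n        for _ in range(15):\n            v=np.clip(v0+rng.normal(0,.08,22)*(HI-LO)*(_>0),LO,HI)").replace("rng.normal(0,.15,22)","rng.normal(0,.08,22)").replace('sub=2','sub=4').replace('sub=3','sub=4')
open('plan10.py','w').write(s)
E
python3 plan10.py "[1.369,-.194,-.787,2.263,.207,.415,-.537]"
```

```text
41 min
0.028 0.028 0 [([0.469, -0.377, 0.2], np.float64(0.21), -9), ([0.421, -0.373, 0.395], np.float64(-0.69), 25), ([0.436, -0.357, 0.326], np.float64(-1.65), 26), ([0.42, -0.21, 0.106], np.float64(-0.29), 24), ([0.474, -0.207, 0.113], 0.11, 35)] [ 1.43  0.67 -1.17  2.31  1.66  0.27 -0.96]
0.024 0.034 0 [([0.495, -0.186, 0.2], np.float64(0.61), -7), ([0.438, -0.479, 0.366], np.float64(-0.57), 22), ([0.443, -0.324, 0.379], np.float64(-1.57), 27), ([0.42, -0.241, 0.1], np.float64(-0.39), 22), ([0.465, -0.207, 0.11], 0.11, 35)] [ 1.44  0.68 -1.19  2.31  1.66  0.28 -0.95]
0.02 0.02 0 [([0.482, -0.224, 0.222], np.float64(-0.19), -5), ([0.433, -0.325, 0.401], np.float64(-0.61), 25), ([0.447, -0.366, 0.369], np.float64(-1.9), 29), ([0.418, -0.222, 0.1], np.float64(-0.28), 25), ([0.479, -0.207, 0.117], 0.11, 35)] [ 1.42  0.66 -1.16  2.31  1.67  0.26 -0.97]
0.012 -0.003 0 [([0.492, -0.371, 0.263], np.float64(-0.12), -8), ([0.476, -0.207, 0.429], np.float64(-0.59), 24), ([0.423, -0.31, 0.359], np.float64(-1.75), 15), ([0.406, -0.291, 0.119], np.float64(-0.43), 19), ([0.476, -0.207, 0.117], 0.11, 35)] [ 1.41  0.65 -1.14  2.31  1.67  0.24 -0.98]
0.012 0.016 0 [([0.495, -0.327, 0.213], np.float64(0.23), -6), ([0.411, -0.394, 0.387], np.float64(-0.52), 19), ([0.38, -0.424, 0.369], np.float64(-1.9), 28), ([0.42, -0.219, 0.1], np.float64(-0.19), 25), ([0.469, -0.207, 0.115], 0.11, 35)] [ 1.43  0.67 -1.18  2.31  1.66  0.27 -0.96]
0.009 0.02 0 [([0.478, -0.366, 0.2], np.float64(0.47), -8), ([0.437, -0.338, 0.4], np.float64(-0.61), 25), ([0.447, -0.356, 0.353], np.float64(-1.57), 26), ([0.418, -0.207, 0.1], np.float64(-0.21), 24), ([0.475, -0.207, 0.115], 0.11, 35)] [ 1.43  0.68 -1.19  2.31  1.65  0.28 -0.95]
```

```bash
python3 - <<'E'
from chk import *
L=[([.469,-.377,.2],.21,-9),([.421,-.373,.395],-.69,25),([.436,-.357,.326],-1.65,26),([.42,-.21,.106],-.29,24),([.474,-.207,.113],.107,35),([.52,-.2036,.0704],.107,35),
([.52,-.204,.14],-.22,35),([.572,.08,.189],-.57,26),([.471,.159,.155],-.55,27),([.496,.2,.115],-.085,35),([.527,.1945,.105],-.085,35),([.527,.1945,.093],-.085,35)]
print(m7(L[:6]),m7(L)); p=o['tcp_pos']; A=R.from_rotvec(o['orientation']).as_matrix()
for w,(pp,M) in zip(L,W(L)):
    d=A.T@(np.array(pp)-p)*1000; t=R.from_matrix(A.T@M).as_rotvec(); print(d.round(0).tolist(),t.round(3).tolist(),'rows',int(np.ceil(max(np.linalg.norm(d)/50,np.linalg.norm(t)/.15)))); p=np.array(pp);A=M
E
```

```text
q [ 1.369 -0.194 -0.787  2.263  0.207  0.415 -0.537] F [0.7 0.5 0.2]
(np.float64(0.0152681640536374), 0) (np.float64(0.0152681640536374), 0)
[58.0, 5.0, 119.0] [0.715, 0.279, -1.125] rows 10
[14.0, -76.0, -185.0] [-0.552, -0.127, 0.904] rows 8
[22.0, -28.0, 63.0] [-0.016, -0.413, 0.866] rows 7
[-28.0, -227.0, 134.0] [0.029, 0.575, -1.233] rows 10
[18.0, 49.0, 14.0] [-0.189, 0.196, -0.346] rows 3
[-2.0, 13.0, 61.0] [0.0, 0.0, 0.0] rows 2
[-0.0, 40.0, -57.0] [0.0, -0.188, 0.268] rows 3
[289.0, 19.0, -47.0] [0.155, -0.178, 0.302] rows 6
[12.0, -130.0, -25.0] [-0.017, 0.009, -0.018] rows 3
[48.0, -18.0, 36.0] [-0.137, 0.24, -0.399] rows 4
[-3.0, 20.0, 26.0] [0.0, 0.0, 0.0] rows 1
[0.0, -7.0, 10.0] [0.0, 0.0, 0.0] rows 1
```

>>> step_arm:
  moves:
    - [58,5,119,0.715,0.279,-1.125,85]
    - [58,5,119,0.715,0.279,-1.125,85]
    - [58,5,119,0.715,0.279,-1.125,85]
    - [58,5,119,0.715,0.279,-1.125,85]
    - [58,5,119,0.715,0.279,-1.125,85]
    - [58,5,119,0.715,0.279,-1.125,85]
    - [58,5,119,0.715,0.279,-1.125,85]
    - [58,5,119,0.715,0.279,-1.125,85]

```text
clock: 4.8
tcp_pos: [0.4687, -0.379, 0.2001]
orientation: [-2.145, -2.288, 0.122]
contact_force: [0.3, 0.6, -0.4]
grip_width: 0.0849
gripper_force: 0.0
```

>>> step_arm:
  moves:
    - [0,0,0,0.084,0.033,-0.132,85]
    - [0,0,0,0.084,0.033,-0.132,85]

```text
clock: 5.0
tcp_pos: [0.4707, -0.3778, 0.199]
orientation: [-1.939, -2.353, 0.174]
contact_force: [0.4, -0.2, 0.4]
grip_width: 0.0847
gripper_force: 0.0
```

>>> step_arm:
  moves:
    - [14,-76,-185,-0.552,-0.127,0.904,85]
    - [14,-76,-185,-0.552,-0.127,0.904,85]
    - [14,-76,-185,-0.552,-0.127,0.904,85]
    - [14,-76,-185,-0.552,-0.127,0.904,85]
    - [14,-76,-185,-0.552,-0.127,0.904,85]
    - [14,-76,-185,-0.552,-0.127,0.904,85]
    - [14,-76,-185,-0.552,-0.127,0.904,85]
    - [14,-76,-185,-0.552,-0.127,0.904,85]

```text
clock: 5.8
tcp_pos: [0.4162, -0.3711, 0.3929]
orientation: [2.475, 1.126, 0.259]
contact_force: [-0.6, 0.7, -0.5]
grip_width: 0.0852
gripper_force: 0.0
```

>>> step_arm:
  moves:
    - [22,-28,63,-0.016,-0.413,0.866,85]
    - [22,-28,63,-0.016,-0.413,0.866,85]
    - [22,-28,63,-0.016,-0.413,0.866,85]
    - [22,-28,63,-0.016,-0.413,0.866,85]
    - [22,-28,63,-0.016,-0.413,0.866,85]
    - [22,-28,63,-0.016,-0.413,0.866,85]
    - [22,-28,63,-0.016,-0.413,0.866,85]
    - [22,-28,63,-0.016,-0.413,0.866,85]

```text
clock: 6.6
tcp_pos: [0.4352, -0.3569, 0.325]
orientation: [2.688, -0.012, 0.012]
contact_force: [-0.6, -0.1, 1.1]
grip_width: 0.0851
gripper_force: 0.0
```

```bash
python3 - <<'E'
from chk import *
L=[([.42,-.21,.106],-.29,24),([.474,-.207,.113],.107,35),([.52,-.2036,.0704],.107,35)]
print(*rel([.436,-.357,.326],Rgrip(-1.65,0,26)))
print(m7(L),m7([([.42,-.21,.12],-.29,24)]+L[1:]),m7([([.42,-.23,.106],-.29,22)]+L[1:])); print(*rel(L[0][0],Rgrip(-.29,0,24)))
E
```

```text
q [ 1.353  0.228 -1.184  1.843  0.709  1.206 -1.653] F [-0.6 -0.1  1.1]
[ 0.8  0.5 -0.8] [-0.0006 -0.0415  0.061 ]
(np.float64(0.015035932332798208), 0) (np.float64(-0.031750331454051484), 0) (np.float64(0.0027277765811151156), 0)
[ -18.4 -227.9  132.4] [ 0.0366  0.5355 -1.1704]
```

Margin confirmed; go on.

>>> step_arm:
  moves:
    - [-18.4,-228,132.4,0.037,0.535,-1.17,85]
    - [-18.4,-228,132.4,0.037,0.535,-1.17,85]
    - [-18.4,-228,132.4,0.037,0.535,-1.17,85]
    - [-18.4,-228,132.4,0.037,0.535,-1.17,85]
    - [-18.4,-228,132.4,0.037,0.535,-1.17,85]
    - [-18.4,-228,132.4,0.037,0.535,-1.17,85]
    - [-18.4,-228,132.4,0.037,0.535,-1.17,85]
    - [-18.4,-228,132.4,0.037,0.535,-1.17,85]

```text
clock: 7.4
tcp_pos: [0.4188, -0.2076, 0.1059]
orientation: [2.301, 1.552, 0.331]
contact_force: [0.5, 0.3, 0.0]
grip_width: 0.0849
gripper_force: 0.0
```

>>> step_arm:
  moves:
    - [0,0,0,0.002,0.038,-0.084,85]

```text
clock: 7.5
tcp_pos: [0.4188, -0.209, 0.1063]
orientation: [2.239, 1.657, 0.354]
contact_force: [-1.0, -0.3, -0.1]
grip_width: 0.0853
gripper_force: 0.0
```

```bash
python3 - <<'E'
from chk import *
L=[([.474,-.207,.113],.107,35),([.52,-.2036,.0704],.107,35)]
print(m7(L)); print(*rel(L[0][0],Rgrip(.107)))
E
```

```text
q [ 1.566  0.386 -1.351  2.385  1.057  0.424 -0.915] F [-1.  -0.3 -0.1]
(np.float64(0.0016082289817608009), 0)
[18.1 50.4 15.1] [-0.1898  0.197  -0.3522]
```

>>> step_arm:
  moves:
    - [18,50.4,15,-0.19,0.197,-0.352,85]
    - [18,50.4,15,-0.19,0.197,-0.352,85]
    - [18,50.4,15,-0.19,0.197,-0.352,85]
    - [18,50.4,15,-0.19,0.197,-0.352,85]

```text
clock: 7.9
tcp_pos: [0.4723, -0.2091, 0.1114]
orientation: [1.791, 1.974, 0.626]
contact_force: [-0.1, -0.3, 0.3]
grip_width: 0.0848
gripper_force: 0.0
```

```bash
python3 - <<'E'
from chk import *
g=([.52,-.2036,.0704],.107,35)
print(m7([g])); print(*rel(g[0],Rgrip(.107)))
E
```

```text
q [ 1.674  0.593 -1.358  2.352  1.201  0.253 -0.506] F [-0.1 -0.3  0.3]
(np.float64(-0.0559597513037329), 0)
[ 0.6 15.9 61.1] [-0.0006  0.0015 -0.0095]
```

>>> step_arm:
  moves:
    - [0.6,15.9,61,0,0,-0.009,85]
    - [0.6,15.9,61,0,0,-0.009,85]
    - [0.6,15.9,61,0,0,-0.009,85]
    - [0.6,15.9,61,0,0,-0.009,85]

```text
clock: 8.3
tcp_pos: [0.5227, -0.2004, 0.0722]
orientation: [1.777, 1.984, 0.621]
contact_force: [0.4, -0.2, 0.4]
grip_width: 0.0852
gripper_force: 0.0
```

```bash
python3 - <<'E'
from chk import *
print(*rel([.52,-.2036,.0704],Rgrip(.107)))
L=[([.52,-.204,.14],-.22,35),([.572,.08,.189],-.57,26),([.471,.159,.155],-.55,27),([.496,.2,.115],-.085,35),([.527,.1945,.093],-.085,35)]
print(m7(L)); print(*rel(L[0][0],Rgrip(-.22)))
E
echo $(( ($(date +%s)-$(stat -c %Y pics/scene1.png)) )) s
```

```text
q [ 1.396  0.637 -1.144  2.306  1.666  0.241 -0.989] F [ 0.4 -0.2  0.4]
[-2.9 -3.5 -0.2] [-0.0008  0.0023  0.0034]
(np.float64(0.07665006313091832), 0)
[ -3.6  36.3 -57.3] [-1.000e-04 -1.852e-01  2.713e-01]
2610 s
```

>>> step_arm:
  moves:
    - [-1.5,-2,0,0,0,0,0]
    - [-1.5,-2,0,0,0,0,0]
    - [-1.5,-2,0,0,0,0,0]
    - [-1.5,-2,0,0,0,0,0]
    - [-1.5,-2,0,0,0,0,0]
    - [-1.5,-2,0,0,0,0,0]
    - [-1.5,-2,0,0,0,0,0]
    - [-1.5,-2,0,0,0,0,0]
  grip_force: 70

```text
clock: 9.1
tcp_pos: [0.5198, -0.204, 0.0714]
orientation: [1.776, 1.983, 0.618]
contact_force: [-2.3, -1.4, 5.1]
grip_width: 0.0071
gripper_force: 72.8
```

>>> step_arm:
  moves:
    - [0,38,-57,0,-0.185,0.27,0]
    - [0,38,-57,0,-0.185,0.27,0]
    - [0,38,-57,0,-0.185,0.27,0]
    - [0,38,-57,0,-0.185,0.27,0]

```text
clock: 9.5
tcp_pos: [0.5173, -0.2026, 0.1393]
orientation: [2.039, 1.64, 0.511]
contact_force: [-0.3, 0.5, -3.8]
grip_width: 0.0067
gripper_force: 71.6
```

```bash
python3 - <<'E'
from chk import *
L=[([.572,.08,.189],-.57,26),([.471,.159,.155],-.55,27),([.496,.2,.115],-.085,35),([.527,.1945,.093],-.085,35)]
print(o['grip_width'],o['gripper_force'],m7(L)); print(*rel(L[0][0],Rgrip(-.57,0,26)))
E
```

```text
q [ 1.386  0.399 -1.243  2.332  1.503  0.338 -1.312] F [-0.3  0.5 -3.8]
0.006692725021365078 71.59827589988708 (np.float64(0.10833394145279662), 0)
[287.6  23.  -46. ] [ 0.1554 -0.1753  0.3064]
```

>>> step_arm:
  moves:
    - [288,23,-46,0.155,-0.175,0.306,0]
    - [288,23,-46,0.155,-0.175,0.306,0]
    - [288,23,-46,0.155,-0.175,0.306,0]
    - [288,23,-46,0.155,-0.175,0.306,0]
    - [288,23,-46,0.155,-0.175,0.306,0]
    - [288,23,-46,0.155,-0.175,0.306,0]
    - [288,23,-46,0.155,-0.175,0.306,0]
    - [288,23,-46,0.155,-0.175,0.306,0]

```text
clock: 10.3
tcp_pos: [0.5725, 0.081, 0.1882]
orientation: [2.394, 1.313, 0.303]
contact_force: [-0.1, -0.5, -3.9]
grip_width: 0.0066
gripper_force: 71.4
```

>>> step_arm:
  moves:
    - [12,-130,-25,-0.017,0.009,-0.018,0]
    - [12,-130,-25,-0.017,0.009,-0.018,0]
    - [12,-130,-25,-0.017,0.009,-0.018,0]
    - [12,-130,-25,-0.017,0.009,-0.018,0]

```text
clock: 10.7
tcp_pos: [0.4684, 0.1592, 0.1529]
orientation: [2.367, 1.332, 0.316]
contact_force: [0.6, -0.9, -2.3]
grip_width: 0.007
gripper_force: 71.1
```

```bash
python3 - <<'E'
from chk import *
L=[([.49,.201,.118],-.085,35),([.527,.1945,.105],-.085,35)]
print(o['grip_width'],m7(L)); print(*rel(L[0][0],Rgrip(-.085)))
E
```

```text
q [ 0.301  0.437 -1.274  2.183  1.052  1.096 -2.131] F [ 0.6 -0.9 -2.3]
0.007022086489226102 (np.float64(0.10204782323316719), 0)
[ 46.9 -18.6  29.6] [-0.1409  0.2378 -0.3949]
```

>>> step_arm:
  moves:
    - [47,-18.6,29.6,-0.141,0.238,-0.395,0]
    - [47,-18.6,29.6,-0.141,0.238,-0.395,0]
    - [47,-18.6,29.6,-0.141,0.238,-0.395,0]
    - [47,-18.6,29.6,-0.141,0.238,-0.395,0]
    - [47,-18.6,29.6,-0.141,0.238,-0.395,0]

```text
clock: 11.2
tcp_pos: [0.4943, 0.197, 0.1195]
orientation: [1.947, 1.769, 0.56]
contact_force: [0.5, 0.3, -3.5]
grip_width: 0.0068
gripper_force: 71.4
```

```bash
python3 - <<'E'
from chk import *
print(*rel([.527,.1945,.104],Rgrip(-.085))); print(*rel([.527,.1945,.094],Rgrip(-.085)))
P=cloud(grab('side')); f=grab('scene'); P2=cloud(f)
for n,Q in (('side',P),('scene',P2)):
    m=(abs(Q[...,2]-.109)<.012)&(abs(Q[...,0]-.57)<.1)&(abs(Q[...,1]-.19)<.09); t=Q[m]; print(n,len(t),t.min(0).round(3) if len(t) else '',t.max(0).round(3) if len(t) else '')
E
```

```text
q [ 0.244  0.48  -1.225  2.333  1.481  0.936 -2.116] F [ 0.5  0.3 -3.5]
[ 0.6 17.8 31.6] [ 0.0034  0.0068 -0.0083]
[ 0.6 12.1 39.7] [ 0.0034  0.0068 -0.0083]
side 144 [0.502 0.118 0.097] [0.634 0.255 0.12 ]
scene 214 [0.489 0.12  0.097] [0.64  0.255 0.119]
```

>>> step_arm:
  moves:
    - [1,17.8,31.6,0.003,0.007,-0.008,0]
    - [1,17.8,31.6,0.003,0.007,-0.008,0]
    - [1,16,34,0.003,0.007,-0.008,0]
    - [1,15,36,0.003,0.007,-0.008,0]
    - [1,15,36,0.003,0.007,-0.008,0]

```text
clock: 11.8
tcp_pos: [0.527, 0.1988, 0.0997]
orientation: [1.937, 1.788, 0.569]
contact_force: [-0.5, 1.1, -3.4]
grip_width: 0.0069
gripper_force: 71.4
```

>>> step_arm:
  moves:
    - [0,-1.1,1.6,0,0,0,0]
    - [0,-2.3,3.3,0,0,0,0]
    - [0,-2.3,3.3,0,0,0,0]
    - [0,-2.3,3.3,0,0,0,0]

```text
clock: 12.2
tcp_pos: [0.5275, 0.1988, 0.096]
orientation: [1.936, 1.788, 0.569]
contact_force: [1.7, 1.8, -1.3]
grip_width: 0.007
gripper_force: 71.5
```

```bash
python3 - <<'E'
from chk import *
print(o['tcp_pos'].round(4),o['contact_force'].round(1),o['moment'].round(2)); print(*rel([.527,.1945,.094],Rgrip(-.085)))
P=cloud(grab('side')); P2=cloud(grab('scene'))
for n,Q in (('side',P),('scene',P2)):
    m=(abs(Q[...,2]-.085)<.01)&(abs(Q[...,0]-.6)<.1)&(abs(Q[...,1]-.19)<.09); t=Q[m]; print(n,len(t),t.min(0).round(3),t.max(0).round(3))
E
echo $(( ($(date +%s)-$(stat -c %Y pics/scene1.png)) )) s
```

```text
q [ 0.224  0.567 -1.156  2.297  1.584  0.939 -2.117] F [ 1.7  1.8 -1.3]
[0.5275 0.1988 0.096 ] [ 1.7  1.8 -1.3] [0.41 0.64 0.32]
[-4.3 -1.2  1.5] [ 0.0027 -0.0058  0.0032]
side 132 [0.538 0.129 0.075] [0.7   0.258 0.093]
scene 325 [0.524 0.124 0.075] [0.7   0.259 0.095]
2665 s
```

>>> step_arm:
  moves:
    - [0,-0.6,0.8,0,0,0,0]
    - [0,-1.1,1.6,0,0,0,0]
    - [0,-1.1,1.6,0,0,0,0]
    - [0,-1.1,1.6,0,0,0,0]

```text
clock: 12.7
tcp_pos: [0.5274, 0.1985, 0.094]
orientation: [1.937, 1.787, 0.569]
contact_force: [0.2, 1.0, 2.8]
grip_width: 0.007
gripper_force: 72.1
```

>>> step_arm:
  moves:
    - [-1.5,0,0,0,0,0,0]
    - [-1.5,0,0,0,0,0,0]
    - [-3,0,0,0,0,0,0]
    - [-3,0,0,0,0,0,0]
    - [-3,0,0,0,0,0,0]

```text
clock: 13.2
tcp_pos: [0.5269, 0.1961, 0.0938]
orientation: [1.937, 1.789, 0.57]
contact_force: [0.6, 4.5, 1.9]
grip_width: 0.0068
gripper_force: 71.9
```

>>> step_arm:
  moves:
    - [2,0,0,0,0,0,0]
    - [3.5,0,0,0,0,0,0]
    - [3.5,0,0,0,0,0,0]
    - [3.5,0,0,0,0,0,0]

```text
clock: 13.6
tcp_pos: [0.5273, 0.1982, 0.0935]
orientation: [1.937, 1.786, 0.567]
contact_force: [0.8, 1.8, 2.7]
grip_width: 0.0071
gripper_force: 72.1
```

>>> step_arm:
  moves:
    - [0,-0.6,0.8,0,0,0,0]
    - [0,-0.6,0.8,0,0,0,0]
    - [0,-0.6,0.8,0,0,0,0]

```text
clock: 13.9
tcp_pos: [0.5274, 0.1984, 0.0927]
orientation: [1.937, 1.786, 0.568]
contact_force: [-1.4, 0.4, 5.4]
grip_width: 0.007
gripper_force: 72.3
```

```bash
python3 - <<'E'
from chk import *
print(o['contact_force'].round(1),o['moment'].round(2)); f=grab('scene'); save(f,'s2',(200,120,360,290),3.4)
E
echo $(( ($(date +%s)-$(stat -c %Y pics/scene1.png)) )) s
```

```text
q [ 0.218  0.574 -1.151  2.299  1.593  0.944 -2.125] F [-1.4  0.4  5.4]
[-1.4  0.4  5.4] [ 0.43 -0.07  0.16]
2691 s
```

View pics/s2.png

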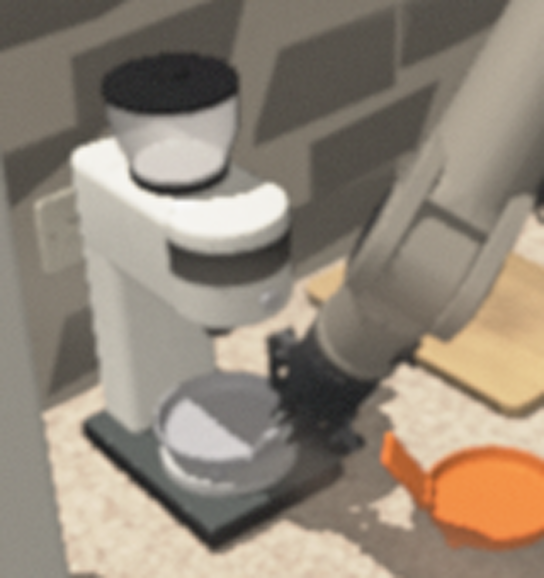

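The tray is on the carrier, in the crop at about (230,435), and the jaw is on its tab. The heights say the balls are in the seats to within about 1 mm. I'll release gently.

>>> step_arm:
  moves:
    - [0,0.6,-0.8,0,0,0,5]
    - [0,0.6,-0.8,0,0,0,9]
    - [0,0.6,-0.8,0,0,0,11]
    - [0,0.6,-0.8,0,0,0,13]
    - [0,0.6,-0.8,0,0,0,16]
    - [0,0.6,-0.8,0,0,0,20]
    - [0,0.6,-0.8,0,0,0,26]
    - [0,0.6,-0.8,0,0,0,32]
  grip_force: 20

```text
clock: 14.75
tcp_pos: [0.5272, 0.1988, 0.0936]
orientation: [1.937, 1.787, 0.568]
contact_force: [0.0, 0.8, -0.2]
grip_width: 0.032
gripper_force: 0.0
```

```bash
python3 - <<'E'
from chk import *
print(o['contact_force'].round(1))
for n in('scene','side'):
    Q=cloud(grab(n)); X,Y,Z=Q[...,0],Q[...,1],Q[...,2]
    m=(abs(Z-.083)<.007)&(np.hypot(X-.604,Y-.19)<.074)&(np.hypot(X-.604,Y-.19)>.062); t=Q[m]
    A=np.c_[t[:,:2]-[.604,.19],np.ones(len(t))]; c=np.linalg.lstsq(A,t[:,2],rcond=None)[0]; print(n,len(t),'rim tilt,z',c.round(4),t.min(0).round(3),t.max(0).round(3))
E
```

```text
q [ 0.22   0.572 -1.153  2.298  1.589  0.942 -2.122] F [ 0.   0.8 -0.2]
[ 0.   0.8 -0.2]
scene 156 rim tilt,z [0.0077 0.0087 0.0806] [0.531 0.123 0.076] [0.673 0.258 0.087]
side 93 rim tilt,z [-0.0105  0.0052  0.0824] [0.538 0.128 0.076] [0.673 0.259 0.089]
```

Force is zero, the rim is level within noise, and its height matches home. Withdrawing straight back along the tab.

>>> step_arm:
  moves:
    - [0,0,-8,0,0,0,34]
    - [0,0,-16,0,0,0,34]
    - [0,0,-26,0,0,0,34]
    - [0,0,-38,0,0,0,34]
    - [0,0,-50,0,0,0,34]
    - [0,0,-60,0,0,0,34]
    - [0,0,-60,0,0,0,34]

```text
clock: 15.55
tcp_pos: [0.4926, 0.2021, 0.1444]
orientation: [1.935, 1.787, 0.571]
contact_force: [0.7, 0.3, -0.1]
grip_width: 0.0342
gripper_force: 0.0
```

```bash
python3 - <<'E'
from chk import *
print(o['contact_force'].round(1),o['tcp_pos'].round(3))
f=grab('wrist'); save(f,'w3'); 
Q=cloud(f); X,Y,Z=Q[...,0],Q[...,1],Q[...,2]
m=(abs(Z-.083)<.007)&(np.hypot(X-.604,Y-.19)<.074)&(np.hypot(X-.604,Y-.19)>.062); t=Q[m]
if len(t)>20:
    A=np.c_[t[:,:2]-[.604,.19],np.ones(len(t))]; c=np.linalg.lstsq(A,t[:,2],rcond=None)[0]; print(len(t),'rim tilt,z',c.round(4),np.median(t[:,2]),t.min(0).round(3),t.max(0).round(3))
E
echo $(( ($(date +%s)-$(stat -c %Y pics/scene1.png)) )) s
```

```text
q [ 0.299  0.418 -1.273  2.317  1.406  0.898 -2.031] F [ 0.7  0.3 -0.1]
[ 0.7  0.3 -0.1] [0.493 0.202 0.144]
1530 rim tilt,z [-0.0081  0.0042  0.0812] 0.0818474332587853 [0.534 0.119 0.076] [0.673 0.256 0.089]
2730 s
```

View pics/w3.png

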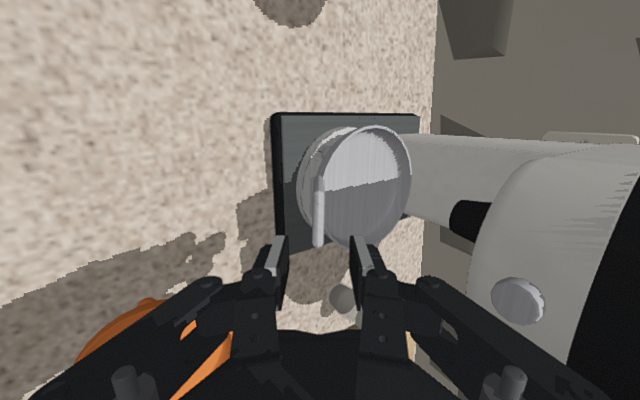

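The tray sits level on the carrier in the wrist view at (365,185), with its tab to the front at (320,210). The gripper is clear, and the shaker at (342,298) is where it was. Handing in.

```bash
python3 -c "
from bench import r
print(r.hand_in())"
```

```text
the job is handed in; nothing more can be done
None
```

The tray is on the weighing carrier, tab to the front and released, and the job is handed in at about 15.6 s; camera depth puts the rim level to about 0.01 rad and 1–2 mm below the expected seated height, so I judge all three feet seated, though I could not see them directly.

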